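# Turn the blocks over in the flip holder and move the job tag along

## Robot

A 6-joint arm with a two-finger parallel gripper is mounted at the origin on a cart in front of the work surface, level with it; the furniture and walls round the work are solid. World frame = base frame: x ahead of the robot, y to its left, z up, the work surface at z = 0. Lengths are in m, angles in degrees, forces in N, time in s.
With the tool pointing down it reaches from about 0.3 to 0.75 m from the base axis. Payload 8.5 kg.
Tool frame: the origin (TCP) lies between the finger pads; the fingertips stand ahead of it and the grasp point (between the pads) lies 8 mm behind it (env.tcp_to_tips is the z of the fingertips in the tool frame, in m); z points along the fingers, x is the direction in which the jaws open and shut, and the axes are right-handed (so a half turn about z gives the same grasp; the last joint's range is limited). The gripper opens to 85 mm and grips with 20 to 120 N. Pads are 22 mm wide; open, the fingers measure 114 mm over their backs; the gripper's body (76 mm by 85 mm) begins 54 mm behind the grasp point. The pads swing forward as they close: fully open they stand 13 mm farther back than shut.
Start: joints at [56.419, 21.807, 74.336, -0, 83.858, -12.336], TCP at [0.199, 0.513, 0.242] pointing down, gripper open.
Joint ranges: [-178.18, 178.18], [-50.72, 133.34], [12.68, 142.11], [-81.47, 261.47], [9.98, 163.14], [-165.26, 165.26]. Speed limits (degrees/s): [136.94, 136.94, 180, 180, 180, 180].

## Interface

Orientations are given as a 3x3 rotation matrix whose columns are the frame's x, y, z axes.
In Python, from rig import observe, viewer, env gives the robot as it stands.
- The arm moves only by the tool jog_arm, never from a script. Its arguments are lists of equal length, an entry for each row: "dr": the turn, a rotation vector about the tool's x, y, z in rad, a list of three; "slide": the shift along the tool's x, y, z in m, a list of three; "gripper": the opening, from -1 (shut) to 1 (fully open), so that 0 is half open. In form: {"dr": [[rx, ry, rz], ...], "slide": [[dx, dy, dz], ...], "gripper": [gripper, ...]}. A call has exactly 10 rows; each row shifts and turns the commanded pose from where the row before left it, along the tool's axes as they then stand; what a row does not reach is not made up. A row lasts 1/10 s, in which the tool goes at most 50 mm and 8.59 degrees, less where a joint would pass 70% of its speed; a pose out of reach is approached as far as the arm can. A call is refused whole if a number of a shift passes 0.05 or a number of a turn 0.15, either way. A call with a gripper value outside its range is refused whole. The fingers move at their own pace and stop on an object; "force" is the grip in N (left out, the last holds). Time passes only in rows, so rows that do not move let the fingers close, or fill a call up. It gives the time, the measured TCP pose, the force and the opening at its end, in the units of the state.
- observe(): the state, without advancing time (a new reading comes with each control period).
- viewer.get_image(name): name is "scene" or "top" or "wrist"; returns a dict with "pixels" (420x560x3 uint8, blue, green, red), "camera_matrix" (3x3 intrinsics, pixels), "dist_coeffs" ([k1, k2, p1, p2, k3] as OpenCV has them; the pictures are not rectified), "R" (3x3) and "t" (3): a world point X has camera coordinates R X + t. Camera axes: x right, y down, z forward; pixel columns grow to the right and rows downward; lengths in m; the calibration is good to about 2 mm. A picture is of the moment at which its call begins. There is no depth.
- env.close_job(): hands the job in, once; it reports no verdict.
The state is a dict: "time_s": time; "q": joint angles; "qvel": joint speeds; "joint_efforts": joint torques, N m; "position": TCP position; "tool_rot": TCP orientation; "ft_force": force on the tool from outside, world axes, zero at the start; "wrist_torque": the same for the moment, N m; "grip_width": finger opening in m.
Only numpy, scipy, OpenCV 4.12 (cv2) and the standard library are available. Lean on these libraries where they do the work, as an engineer would, in place of code of your own. Each camera call takes 0.05 s, during which the arm holds its last target.

## Task

Lay every beech block that is there flat into a pocket of the open flip holder, one to a pocket, shut the lid on them, and with the crank handle turn the whole shut holder over as far as it goes, so that the other faces of the blocks show. Then lift the orange job tag out of its wooden stand, hook it onto the blue end of the rail so that the rail carries it, and slide it along, hanging, until its hook sits on the yellow mark; let go and leave it hanging there. Leave the jar, the small blue case and the thread cone where they are.

Things in the scene. Friction and masses are not known exactly. Their poses are not given: they have to be found in the camera images.
- block_1_mid (a point): Centre of a loose beech block, 26 x 70 x 22 mm (x, y, z of its frame; z up), lying flat on the bench; its centre is 11 mm above what it lies on. 25 to 50 g. One of the three blocks may be absent (None).
- block_2_mid (a point): Centre of a loose beech block, 26 x 70 x 22 mm (x, y, z of its frame; z up), lying flat on the bench; its centre is 11 mm above what it lies on. 25 to 50 g. One of the three blocks may be absent (None).
- block_3_mid (a point): Centre of a loose beech block, 26 x 70 x 22 mm (x, y, z of its frame; z up), lying flat on the bench; its centre is 11 mm above what it lies on. 25 to 50 g. One of the three blocks may be absent (None).
- pocket_1 (a point): Where the centre of a well-laid block lies in a pocket of the plywood flip holder, -52 mm along y from its middle. The pocket is an opening 76 mm (x) by 32 mm (y), 10 mm deep, so a block's length goes along x and 12 mm of its height stands proud of the holder's flat upper face, which is 1 mm below this point.
- pocket_2 (a point): Where the centre of a well-laid block lies in a pocket of the plywood flip holder, 0 along y from its middle. All pockets are alike and 52 mm apart along y. Each has a ledge under either end of the block and a window between. The holder is 160 mm long (y) and 100 mm wide (x).
- pocket_3 (a point): Where the centre of a well-laid block lies in a pocket of the plywood flip holder, +52 mm along y from its middle. z points out of the pocket's mouth (up at the start, down once turned over), x away from the robot at the start.
- jig_axis (a point): Middle of the holder's turning axis, 120 mm above the bench, midway between the two aluminium uprights (200 mm over all, 40 mm wide, 15 mm higher than the axis); it does not turn. Its y axis is the turning axis, x points away from the robot, z up.
- holder (a joint): Turn of the whole holder about the y axis of jig_axis: 0 level, pockets up (start); 3.14 turned right over; a stop at each end. Grows as the crank handle goes from the robot's side up over the top to the far side. Stiff (0.7 N m of friction): it stays where it is left.
- crank_grip (a point): Middle of the crank handle: black round bar 14 mm thick, 66 mm long, parallel to the turning axis, 70 mm from it, outside the -y upright (146 mm from jig_axis along -y). Part of the holder, does not spin. At the start at jig_axis + 70 mm along -x, turned over + 70 mm along +x.
- lid (a joint): Angle of the green lid on its hinge along the holder's far (+x) edge: 0 shut, up to 2.4 rad thrown back to the far side. Stiff (0.35 N m of friction): it stays where it is left, also shut and upside down.
- lid_bar (a point): Middle of the lid's pull bar: black round bar 12 mm thick, 76 mm long, parallel to the hinge, 138 mm from it; 29 mm free between the bar and the lid's free edge, two arms hold its ends. Lid shut and holder level: on the robot's side of jig_axis, 5 mm above it.
- lid_hinge (a point): Middle of the lid's hinge line (along y), 53 mm to +x of the turning axis and 2 mm below it while the holder is level. The lid bar swings about it.
- rail: Steel rail: round bar 12 mm thick, 280 mm long, its centre line 170 mm above the bench, between two end posts on a wooden foot 60 mm wide. Origin under its middle, on the bench; y axis along the rail from the blue end to the yellow mark, z up.
- rail_start (a point): Point on the rail's centre line, in the middle of its 50 mm long blue painted end, 75 mm to -y of the rail's middle. Axes as the rail's.
- mark_mid (a point): Middle of the 30 mm long yellow painted band on the rail, on its centre line, 105 to 145 mm from rail_start along +y.
- tag: Job tag: orange plate 8 x 90 x 70 mm (x, y, z), above it a steel hook 24 mm wide (y), above that a black grip tab. Origin: middle of the plate's lower edge. z up, 95 to 160 g. At the start the plate stands 32 mm deep in the slot of a dark wooden stand (44 x 120 mm, 40 mm high): draw it straight up.
- tag_grip (a point): Middle of the tag's black grip tab, 12 x 30 x 34 mm (x, y, z), 143 mm above the plate's lower edge. The hook below it is 38 mm deep along x.
- tag_hook (a point): Where the rail's centre lies when the tag hangs: 27 mm below tag_grip, 6 mm below the hook's crown. The hook is open to the tag's +x: mouth 12 to 41 mm below this point, throat 28 mm wide (x -14 to +14). The rail enters level through the mouth from +x (about 27 mm below this point), then the tag is lowered till it hangs; it hangs straight.
- jar: Small jar with white lid, 51 x 51 x 64 mm, stands by; origin under its middle. Leave alone.
- case: Small dark blue case, 50 x 70 x 24 mm, lies by; origin under its middle. Leave alone.
- cone: Brown thread cone, 54 x 54 x 85 mm, stands by; origin under its middle. Leave alone.
Things that resemble listed ones, but are neither listed nor needed, are in the scene too. What is shaped like the part that bears block_3_mid but black is not meant.

How it is judged (in metres and radians):
On the way, in this order (a step that is already met when the one before it is completed fails the run):
1. every block lies in a pocket and the lid is shut on them, the holder still level ((distance between block_1_mid and pocket_1 below 0.012 m or distance between block_1_mid and pocket_2 below 0.012 m or distance between block_1_mid and pocket_3 below 0.012 m) and (distance between block_2_mid and pocket_1 below 0.012 m or distance between block_2_mid and pocket_2 below 0.012 m or distance between block_2_mid and pocket_3 below 0.012 m) and (distance between block_3_mid and pocket_1 below 0.012 m or distance between block_3_mid and pocket_2 below 0.012 m or distance between block_3_mid and pocket_3 below 0.012 m) and value of joint lid below 0.08 rad and value of joint holder below 0.2 rad), for 0.2 s.
2. the shut holder is turned right over with the blocks inside ((distance between block_1_mid and pocket_1 below 0.012 m or distance between block_1_mid and pocket_2 below 0.012 m or distance between block_1_mid and pocket_3 below 0.012 m) and (distance between block_2_mid and pocket_1 below 0.012 m or distance between block_2_mid and pocket_2 below 0.012 m or distance between block_2_mid and pocket_3 below 0.012 m) and (distance between block_3_mid and pocket_1 below 0.012 m or distance between block_3_mid and pocket_2 below 0.012 m or distance between block_3_mid and pocket_3 below 0.012 m) and value of joint lid below 0.08 rad and value of joint holder above 3 rad), for 0.2 s.
3. the tag's hook rests on the blue end of the rail (x of tag_hook in the frame of rail_start between -0.01 and 0.01 m and z of tag_hook in the frame of rail_start between -0.007 and 0.007 m and y of tag_hook in the frame of rail_start between -0.028 and 0.028 m and contact force between tag and rail above 0.2 N), for 0.2 s.
4. the tag slides along the rail, hanging on it, between the blue end and the yellow mark (x of tag_hook in the frame of rail_start between -0.01 and 0.01 m and z of tag_hook in the frame of rail_start between -0.007 and 0.007 m and y of tag_hook in the frame of rail_start between 0.032 and 0.088 m), for 0.1 s.
At the end, for the whole second after the job is handed in: Every block that was there lies in its own pocket (centre within 12 mm of a pocket point), the lid is shut (under 0.08 rad), the holder is turned over (past 3.0 rad), and the tag hangs at rest on the rail, upright within 0.2 rad, its hook within 15 mm of the middle of the yellow mark (all of step 2 and x of tag_hook in the frame of rail_start between -0.01 and 0.01 m and z of tag_hook in the frame of rail_start between -0.007 and 0.007 m and y of tag_hook in the frame of mark_mid between -0.015 and 0.015 m and angle between tag_hook's own z axis and vertical below 0.2 rad and linear speed of tag below 0.03 m/s and contact force between tag and rail above 0.2 N); the robot touches nothing.
It fails at once if the jar, the small blue case or the thread cone is pushed more than 30 mm from its place (distance of any of jar, case, cone from where it was at the start of the episode above 0.03 m).
Of block_1, block_2, block_3 only 2 to 3 are there at a start; the rules pass over those that are not, and their reading is None.
At some moment in a run one of block_1, block_2, block_3 may be knocked a few centimetres aside while the robot is not near it.
It also fails if it takes over 208 s, if anything falls off the work surface, if the arm or the gripper's body presses on something with over 40 N, if the wrist force passes 120 N, or if a joint passes its speed limit or range.

## Working session

There is one attempt and no reset: what is moved stays moved. The work goes in short steps, Python scripts to look and compute and a tool call to move; the robot and the scene stay as the last step left them, time stands still between calls to the robot, and variables do not carry over. Pictures are saved under pics/ and viewed, and the job is handed in when it is done.

Besides the shell and the picture viewer there is one more tool, called after ">>>" as a command line: name --argument value ..., lists and objects as JSON in quotes. jog_arm: Moves the arm, as the interface text tells. Its arguments: {"type":"object","properties":{"dr":{"type":"array","items":{"type":"array","items":{"type":"number"}}},"slide":{"type":"array","items":{"type":"array","items":{"type":"number"}}},"gripper":{"type":"array","items":{"type":"number"}},"force":{"type":"number"}},"required":["dr","slide","gripper"]}

```bash
ls; mkdir -p pics; cat > h.py <<'E'
import numpy as np, cv2
from rig import observe, viewer, env
def snap(name,fn):
    im=viewer.get_image(name); cv2.imwrite('pics/'+fn+'.png',im['pixels']); 
    np.savez('pics/'+fn+'.npz',**{k:np.array(v) for k,v in im.items()}); return im
def load(fn):
    return dict(np.load('pics/'+fn+'.npz'))
def px2w(im,uv,z):
    uv=np.array(uv,float).reshape(-1,1,2)
    n=cv2.undistortPoints(uv,im['camera_matrix'],im['dist_coeffs']).reshape(-1,2)
    R=im['R'];t=im['t'];c=-R.T@t
    d=np.c_[n,np.ones(len(n))]@R
    s=(z-c[2])/d[:,2]
    return c+d*s[:,None]
def w2px(im,P):
    P=np.array(P,float).reshape(-1,1,3)
    return cv2.projectPoints(P,cv2.Rodrigues(im['R'])[0],np.array(im['t'],float),im['camera_matrix'],im['dist_coeffs'])[0].reshape(-1,2)
def tri(ims,uvs):
    A=[];b=[]
    for im,uv in zip(ims,uvs):
        n=cv2.undistortPoints(np.array(uv,float).reshape(1,1,2),im['camera_matrix'],im['dist_coeffs']).reshape(2)
        d=im['R'].T@np.array([n[0],n[1],1]);d/=np.linalg.norm(d);c=-im['R'].T@im['t']
        M=np.eye(3)-np.outer(d,d);A.append(M);b.append(M@c)
    A=np.vstack(A);b=np.hstack(b);x=np.linalg.lstsq(A,b,rcond=None)[0]
    return x,np.linalg.norm(A@x-b)
def crop(fn,x0,y0,x1,y1,s,out):
    im=cv2.imread('pics/'+fn+'.png')[y0:y1,x0:x1]
    cv2.imwrite('pics/'+out+'.png',cv2.resize(im,None,fx=s,fy=s,interpolation=cv2.INTER_CUBIC))
E
python3 - <<'E'
from h import *
for n in ['scene','top','wrist']:
    im=snap(n,n+'0'); print(n,-im['R'].T@im['t'],im['R'][2])
s=observe();print(s); print(env.tcp_to_tips)
E
```

```text
pics
scene [-0.41286957 -0.72327426  0.76768496] [ 0.70691597  0.51821984 -0.48137097]
top [ 0.17006698 -0.02202361  1.92679941] [ 0.22238008  0.0024758  -0.97495691]
wrist [0.13732266 0.53800144 0.37349295] [ 0.24989423 -0.09893894 -0.96320505]
{'time_s': 0.15, 'q': array([ 5.64193285e+01,  2.18351433e+01,  7.43721517e+01,  6.93973277e-04,
        8.38575247e+01, -1.23368205e+01]), 'qvel': array([-0.10096215, -0.03861603, -0.09996917, -0.04002208, -0.00493672,
       -0.03529601]), 'joint_efforts': array([ 2.42160648e-03, -4.48626709e+01, -2.31340939e+01, -1.38377582e-04,
        3.83924475e-03, -3.24578491e-05]), 'position': array([0.19918025, 0.5124502 , 0.24184075]), 'tool_rot': array([[ 3.62338876e-01,  9.32046208e-01, -6.35776101e-04],
       [ 9.32045773e-01, -3.62339346e-01, -9.35848195e-04],
       [-1.10262046e-03, -2.53478243e-04, -9.99999360e-01]]), 'ft_force': array([ 0.03973921, -0.20632788, -0.04388145]), 'wrist_torque': array([ 0.00166346, -0.02902687, -0.03849846]), 'grip_width': 0.08529138419017733}
0.011
```

View pics/scene0.png

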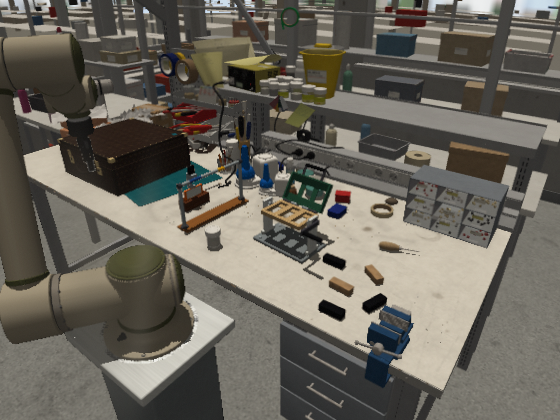

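View pics/top0.png

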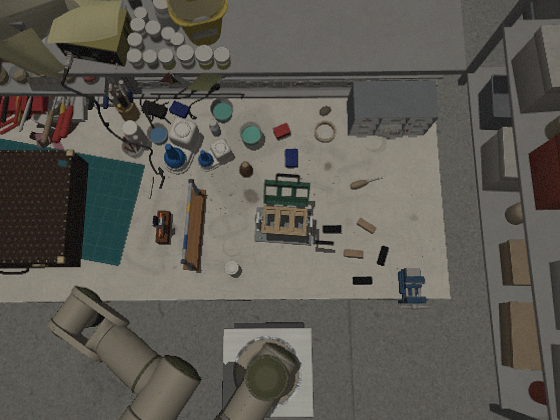

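View pics/wrist0.png

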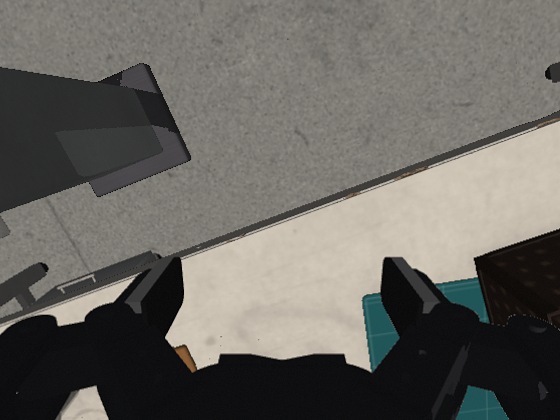

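```bash
python3 - <<'E'
from h import *
crop('top0',230,160,430,310,4,'t0a')
crop('top0',130,140,250,290,4,'t0b')
crop('scene0',240,160,420,330,4,'s0a')
crop('scene0',150,140,270,260,5,'s0b')
E
```

```text
(no output)
```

View pics/t0a.png

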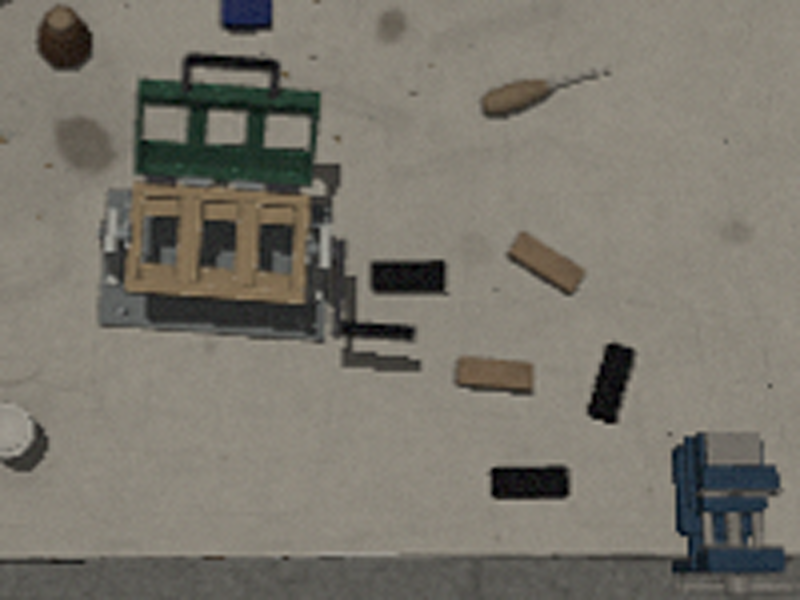

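View pics/t0b.png

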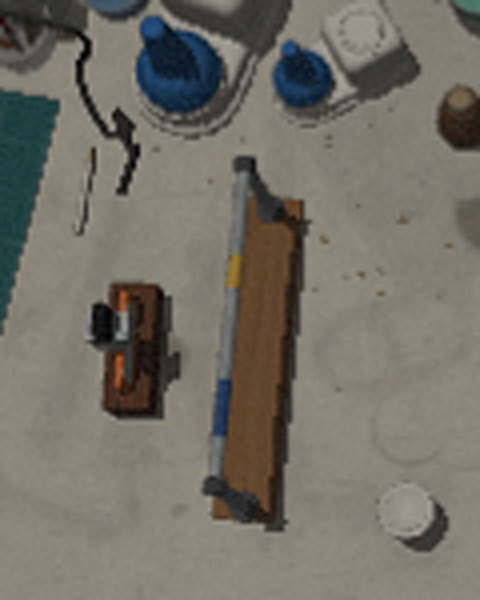

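View pics/s0a.png

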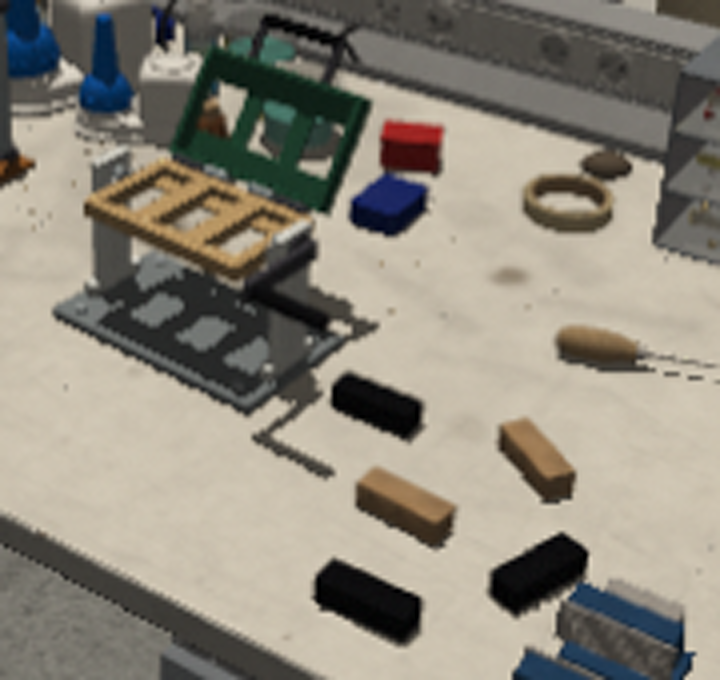

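View pics/s0b.png

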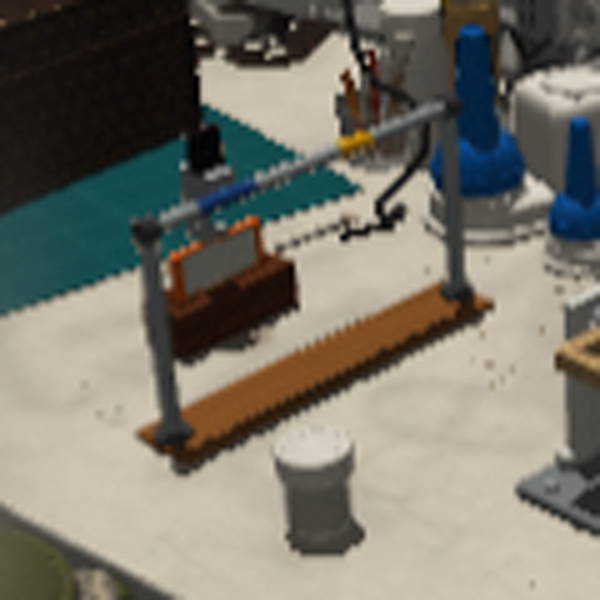

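```bash
cat >> h.py <<'E'
def tc(u,v): return (230+u/4,160+v/4)   # t0a crop
def tb(u,v): return (130+u/4,140+v/4)   # t0b
def sa(u,v): return (240+u/4,160+v/4)
def sb(u,v): return (150+u/5,140+v/5)
E
python3 - <<'E'
from h import *
np.set_printoptions(precision=4,suppress=True)
T=load('top0');S=load('scene0')
print('A',px2w(T,[tc(458,357),tc(533,362),tc(533,392),tc(458,387)],0.022))
print('B',px2w(T,[tc(520,233),tc(585,270),tc(573,294),tc(508,257)],0.022))
# A in scene, top face corners
print('As',px2w(S,[sa(376,468),sa(455,512),sa(437,530),sa(358,487)],0.022))
print('Bs',px2w(S,[sa(528,421),sa(574,478),sa(548,486),sa(500,431)],0.022))
print('black',px2w(T,[tc(408,277),tc(611,383),tc(530,482)],0.022))
print('holder',px2w(T,[tc(135,181),tc(310,195),tc(304,303),tc(127,291)],0.12))
print('uprights',px2w(T,[tc(113,205),tc(105,252),tc(328,218),tc(320,266)],0.135))
print('base',px2w(T,[tc(108,188),tc(98,326),tc(322,341)],0.005))
print('crank',tri([T,S],[tc(378,331),sa(290,305)]))
print('lidbar',tri([T,S],[tc(232,62),sa(305,27)]), tri([T,S],[tc(186,60),sa(262,20)]),tri([T,S],[tc(277,65),sa(350,40)]))
print('case',px2w(T,[tc(247,10)],0.024),'cone',px2w(T,[tc(65,45)],0.0425),'jar',px2w(T,[tc(15,432)],0.064))
print('rail ends',px2w(T,[tb(244,162),tb(213,487)],0.17))
print('blue',px2w(T,[tb(225,380),tb(219,435)],0.17),'yel',px2w(T,[tb(236,256),tb(233,287)],0.17))
print('rail scene', px2w(S,[sb(450,105),sb(148,230),sb(229,196),sb(355,142)],0.17))
print('stand',px2w(T,[tb(111,283),tb(163,285),tb(158,417),tb(104,411)],0.04))
print('tab',tri([T,S],[tb(101,323),sb(205,145)]))
E
```

```text
A [[ 0.4317 -0.2857  0.022 ]
 [ 0.4267 -0.3548  0.022 ]
 [ 0.3989 -0.3534  0.022 ]
 [ 0.4038 -0.2846  0.022 ]]
B [[ 0.5485 -0.3483  0.022 ]
 [ 0.5128 -0.4072  0.022 ]
 [ 0.4902 -0.3949  0.022 ]
 [ 0.5256 -0.336   0.022 ]]
As [[ 0.428  -0.2923  0.022 ]
 [ 0.4182 -0.3614  0.022 ]
 [ 0.394  -0.3602  0.022 ]
 [ 0.4018 -0.2928  0.022 ]]
Bs [[ 0.5443 -0.3568  0.022 ]
 [ 0.5019 -0.4132  0.022 ]
 [ 0.4826 -0.4019  0.022 ]
 [ 0.5207 -0.3452  0.022 ]]
black [[ 0.5072 -0.2419  0.022 ]
 [ 0.4069 -0.4255  0.022 ]
 [ 0.3166 -0.3468  0.022 ]]
holder [[ 0.5789  0.0117  0.12  ]
 [ 0.565  -0.1452  0.12  ]
 [ 0.4671 -0.1378  0.12  ]
 [ 0.4789  0.019   0.12  ]]
uprights [[ 0.5538  0.031   0.135 ]
 [ 0.5114  0.0381  0.135 ]
 [ 0.5407 -0.1597  0.135 ]
 [ 0.4975 -0.1516  0.135 ]]
base [[ 0.5983  0.0396  0.005 ]
 [ 0.4654  0.049   0.005 ]
 [ 0.4498 -0.1613  0.005 ]]
crank (array([ 0.4424, -0.2035,  0.12  ]), np.float64(0.0017370851055394851))
lidbar (array([ 0.6585, -0.0748,  0.2308]), np.float64(0.0021326176468866418)) (array([ 0.6604, -0.0337,  0.2263]), np.float64(0.0010499994384988657)) (array([ 0.6575, -0.1155,  0.2296]), np.float64(0.005978602028433539))
case [[ 0.7689 -0.095   0.024 ]] cone [[0.7296 0.0793 0.0425]] jar [[0.3606 0.1214 0.064 ]]
rail ends [[0.659  0.2673 0.17  ]
 [0.3723 0.2853 0.17  ]]
blue [[0.4644 0.278  0.17  ]
 [0.4168 0.2816 0.17  ]] yel [[0.5739 0.2719 0.17  ]
 [0.5462 0.2737 0.17  ]]
rail scene [[0.6554 0.2599 0.17  ]
 [0.3723 0.2785 0.17  ]
 [0.4418 0.2744 0.17  ]
 [0.5613 0.2691 0.17  ]]
stand [[0.5787 0.4094 0.04  ]
 [0.5765 0.3609 0.04  ]
 [0.4522 0.3607 0.04  ]
 [0.4581 0.4105 0.04  ]]
tab (array([0.5204, 0.3901, 0.1505]), np.float64(0.0026522124872171856))
```

```bash
cat >> h.py <<'E'
np.set_printoptions(precision=4,suppress=True)
def st():
    s=observe(); R=s['tool_rot']
    print('t %.2f'%s['time_s'],'pos',s['position'],'yawx %.2f'%np.degrees(np.arctan2(R[1,0],R[0,0])),'zt',R[:,2],'F',s['ft_force'],'w %.4f'%s['grip_width'],'q',s['q'].round(1))
    return s
def yawR(yaw):  # tool down, tool x at world yaw deg
    a=np.radians(yaw); x=np.array([np.cos(a),np.sin(a),0]); z=np.array([0,0,-1.]); return np.c_[x,np.cross(z,x),z]
def plan(target,yaw=None,frm=None):
    """turn first (tool z), then slide in the turned tool frame"""
    from scipy.spatial.transform import Rotation as Ro
    s=st(); R=s['tool_rot']; p=s['position'] if frm is None else np.array(frm)
    R2=R if yaw is None else yawR(yaw)
    print('turn rv',Ro.from_matrix(R.T@R2).as_rotvec(),' slide(after turn)',R2.T@(np.array(target)-p))
E
python3 -c "
from h import *
plan([0.44,-0.34,0.25],85)"
```

```text
t 0.15 pos [0.1992 0.5125 0.2418] yawx 68.76 zt [-0.0006 -0.0009 -1.    ] F [ 0.0397 -0.2063 -0.0439] w 0.0853 q [ 56.4  21.8  74.4   0.   83.9 -12.3]
turn rv [-0.0004  0.0011 -0.2835]  slide(after turn) [-0.8282  0.3142 -0.0082]
```

>>> jog_arm --dr '[[0,0,-0.142],[0,0,-0.1415],[0,0,0],[0,0,0],[0,0,0],[0,0,0],[0,0,0],[0,0,0],[0,0,0],[0,0,0]]' --slide '[[0,0,0],[0,0,0],[-0.036,0.03,0],[-0.036,0.03,0],[-0.036,0.03,0],[-0.036,0.03,0],[-0.036,0.03,0],[-0.036,0.03,0],[-0.036,0.03,0],[-0.036,0.03,0]]' --gripper '[1,1,1,1,1,1,1,1,1,1]'

```text
time_s: 1.15
position: [0.4139, 0.203, 0.2423]
tool_rot: [[0.087, 0.996, -0.0], [0.996, -0.087, 0.0], [0.0, -0.0, -1.0]]
ft_force: [0.7, -0.2, 0.3]
grip_width: 0.0854
```

>>> jog_arm --dr '[[0,0,0],[0,0,0],[0,0,0],[0,0,0],[0,0,0],[0,0,0],[0,0,0],[0,0,0],[0,0,0],[0,0,0]]' --slide '[[-0.036,0.009,0],[-0.036,0.009,0],[-0.036,0.009,0],[-0.036,0.009,0],[-0.036,0.009,0],[-0.036,0.009,0],[-0.036,0.009,0],[-0.036,0.006,0],[-0.036,0.005,0],[-0.036,0,0]]' --gripper '[1,1,1,1,1,1,1,1,1,1]'

```text
time_s: 2.15
position: [0.4556, -0.1619, 0.2421]
tool_rot: [[0.087, 0.996, -0.0], [0.996, -0.087, 0.0], [0.0, -0.0, -1.0]]
ft_force: [-0.5, 0.9, 0.4]
grip_width: 0.0852
```

>>> jog_arm --dr '[[0,0,0],[0,0,0],[0,0,0],[0,0,0],[0,0,0],[0,0,0],[0,0,0],[0,0,0],[0,0,0],[0,0,0]]' --slide '[[-0.036,0,0],[-0.036,0,0],[-0.036,0,0],[-0.036,0,0],[-0.036,0,0],[0,0,0],[0,0,0],[0,0,0],[0,0,0],[0,0,0]]' --gripper '[1,1,1,1,1,1,1,1,1,1]'

```text
time_s: 3.15
position: [0.4402, -0.3388, 0.2426]
tool_rot: [[0.086, 0.996, 0.0], [0.996, -0.086, -0.0], [-0.0, 0.0, -1.0]]
ft_force: [-0.2, -0.4, -0.3]
grip_width: 0.0854
```

```bash
python3 -c "
from h import *
st();snap('wrist','w1')"
```

```text
t 3.15 pos [ 0.4402 -0.3388  0.2426] yawx 85.07 zt [ 0.0002 -0.0002 -1.    ] F [-0.2342 -0.4131 -0.2879] w 0.0854 q [ -49.8   22.3   73.4    0.    84.2 -134.9]
```

View pics/w1.png

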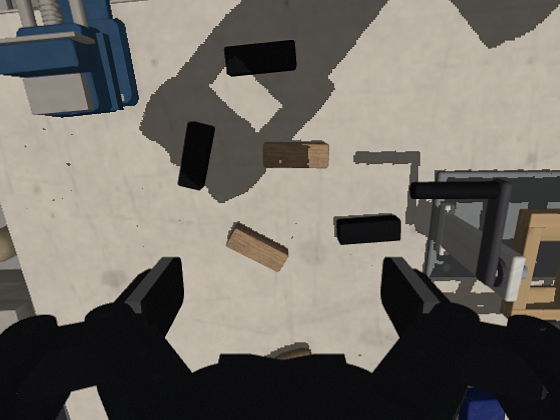

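```bash
python3 -c "
from h import *
crop('w1',210,120,350,290,4,'w1c')"
```

```text
(no output)
```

View pics/w1c.png

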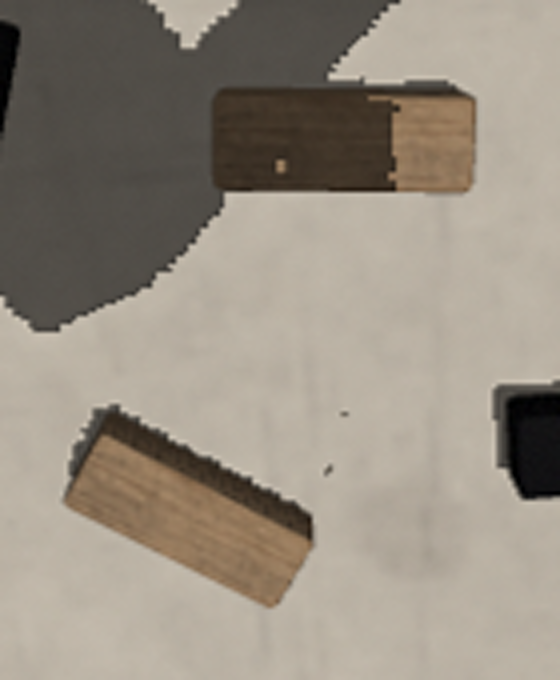

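```bash
python3 -c "
from h import *
W=load('w1')
f=lambda u,v:(210+u/4,120+v/4)
for n,c in (('A',[(213,91),(474,97),(471,191),(214,190)]),('B',[(103,433),(313,542),(272,607),(65,503)])):
    P=px2w(W,[f(*x) for x in c],.022)
    d=(P[1]+P[2]-P[0]-P[3])/2; w=(P[2]+P[1]-P[3]-P[0])
    print(n,P.mean(0),'len',np.linalg.norm(d),'dir',np.degrees(np.arctan2(d[1],d[0])),'wid',np.linalg.norm((P[3]+P[2]-P[0]-P[1])/2))
c=[(246,0)]
"

```

```text
A [ 0.4195 -0.3214  0.022 ] len 0.06844267424943845 dir 84.32393765904756 wid 0.02541985915629725
B [ 0.5238 -0.3733  0.022 ] len 0.0675507973357571 dir 55.95615561304602 wid 0.023916944756207703
```

>>> jog_arm --dr '[[0,0,0.144],[0,0,0.144],[0,0,0.144],[0,0,0.144],[0,0,0.144],[0,0,0.144],[0,0,0.144],[0,0,0.144],[0,0,0.144],[0,0,0.144]]' --slide '[[0,0,0.01],[0,0,0.01],[0,0,0.01],[0,0,0.01],[0,0,0.01],[0,0,0.01],[0,0,0.01],[0,0,0.01],[0,0,0.01],[0,0,0.01]]' --gripper '[1,1,1,1,1,1,1,1,1,1]'

```text
time_s: 4.2
position: [0.44, -0.3393, 0.1421]
tool_rot: [[0.999, 0.038, 0.0], [0.038, -0.999, -0.0], [0.0, 0.0, -1.0]]
ft_force: [0.7, -0.2, -0.4]
grip_width: 0.0851
```

```bash
python3 -c "
from h import *
plan([0.416,-0.322,0.14],-5.7)"
```

```text
t 4.20 pos [ 0.44   -0.3393  0.1421] yawx 2.18 zt [ 0.0002 -0.0002 -1.    ] F [ 0.711  -0.2391 -0.3747] w 0.0851 q [-49.8  27.6  82.5   0.   69.9 -52. ]
turn rv [ 0.0002 -0.0002  0.1375]  slide(after turn) [-0.0256 -0.0148  0.0021]
```

>>> jog_arm --dr '[[0,0,0.1375],[0,0,0],[0,0,0],[0,0,0],[0,0,0],[0,0,0],[0,0,0],[0,0,0],[0,0,0],[0,0,0]]' --slide '[[0,0,0],[-0.013,-0.0075,0.001],[-0.0125,-0.0075,0.001],[0,0,0],[0,0,0],[0,0,0],[0,0,0],[0,0,0],[0,0,0],[0,0,0]]' --gripper '[1,1,1,1,1,1,1,1,1,1]'

```text
time_s: 5.2
position: [0.416, -0.3224, 0.1403]
tool_rot: [[0.996, -0.094, 0.0], [-0.094, -0.996, -0.0], [0.0, 0.0, -1.0]]
ft_force: [-0.5, -1.1, 0.1]
grip_width: 0.0853
```

```bash
python3 -c "
from h import *
st();snap('wrist','w2')"
```

```text
t 5.20 pos [ 0.416  -0.3224  0.1403] yawx -5.38 zt [ 0. -0. -1.] F [-0.5431 -1.0749  0.1146] w 0.0853 q [-50.7  25.2  87.3   0.   67.5 -45.3]
```

View pics/w2.png

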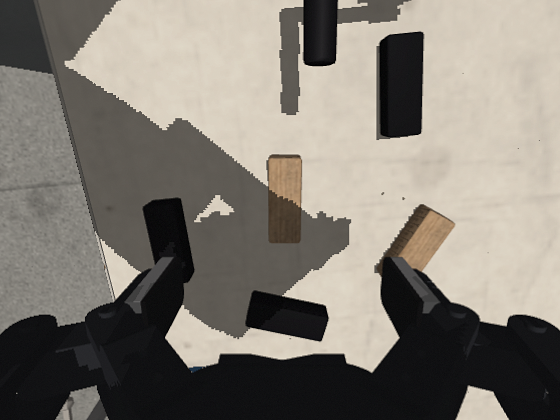

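```bash
python3 -c "
from h import *
W=load('w2')
P=px2w(W,[(270,158.5),(300.5,158),(301,242),(269,243)],.022);print(P,P.mean(0))
T=load('top0')
# reproject known: check calibration by tool tip
s=observe()
plan(P.mean(0)[:2].tolist()+[0.14])
"
```

```text
[[ 0.4119 -0.2867  0.022 ]
 [ 0.4348 -0.2885  0.022 ]
 [ 0.4299 -0.356   0.022 ]
 [ 0.4041 -0.3544  0.022 ]] [ 0.4202 -0.3214  0.022 ]
t 5.25 pos [ 0.416  -0.3223  0.1403] yawx -5.38 zt [ 0. -0. -1.] F [-0.1243 -0.4537 -0.5194] w 0.0851 q [-50.7  25.2  87.4   0.   67.5 -45.3]
turn rv [0. 0. 0.]  slide(after turn) [ 0.0041 -0.0013  0.0003]
```

>>> jog_arm --dr '[[0,0,0],[0,0,0],[0,0,0],[0,0,0],[0,0,0],[0,0,0],[0,0,0],[0,0,0],[0,0,0],[0,0,0]]' --slide '[[0.003,-0.001,0.03],[0,0,0.03],[0,0,0.03],[0,0,0.02],[0,0,0.01],[0,0,0],[0,0,0],[0,0,0],[0,0,0],[0,0,0]]' --gripper '[1,1,1,1,1,-1,-1,-1,-1,-1]' --force 30

```text
time_s: 6.25
position: [0.4193, -0.3219, 0.0213]
tool_rot: [[0.996, -0.094, 0.001], [-0.094, -0.996, -0.001], [0.001, 0.001, -1.0]]
ft_force: [-0.4, 0.6, 7.2]
grip_width: 0.0251
```

>>> jog_arm --dr '[[0,0,0],[0,0,0],[0,0,0],[0,0,0],[0,0,0],[0,0,0],[0,0,0],[0,0,0],[0,0,0],[0,0,0]]' --slide '[[0,0,0],[0,0,0],[0,0,0],[0,0,0],[0,0,0],[0,0,-0.02],[0,0,-0.03],[0,0,-0.04],[0,0,-0.04],[0,0,-0.04]]' --gripper '[-1,-1,-1,-1,-1,-1,-1,-1,-1,-1]'

```text
time_s: 7.25
position: [0.4187, -0.3213, 0.1922]
tool_rot: [[0.996, -0.094, 0.0], [-0.094, -0.996, -0.0], [0.0, 0.0, -1.0]]
ft_force: [-0.1, 0.3, -0.9]
grip_width: 0.0249
```

```bash
python3 -c "
from h import *
st();snap('wrist','w3')"
```

```text
t 7.25 pos [ 0.4187 -0.3213  0.1922] yawx -5.38 zt [ 0.0001 -0.0001 -1.    ] F [-0.1114  0.2824 -0.9066] w 0.0249 q [-50.4  22.1  82.7  -0.   75.2 -45. ]
```

View pics/w3.png

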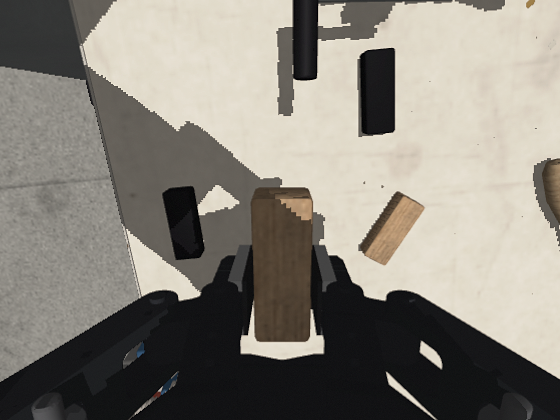

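```bash
python3 -c "
from h import *
crop('w3',220,170,350,350,4,'w3c')"
```

```text
(no output)
```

View pics/w3c.png

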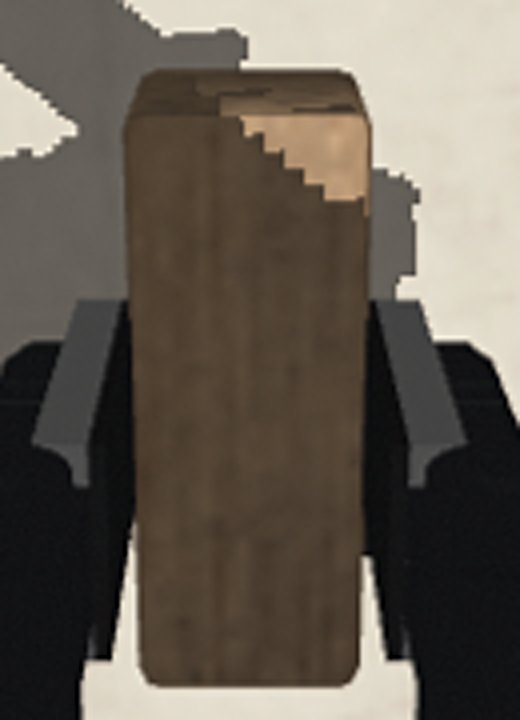

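```bash
python3 -c "
from h import *
W=load('w3');s=observe();R=s['tool_rot'];p=s['position']
for z in (.19,.195,.2,.205,.21):
    P=px2w(W,[(251.8,198.3),(312.5,198.3),(310.3,341.7),(255,341.7)],z)
    c=P.mean(0); print(z,'len',np.linalg.norm((P[0]+P[1]-P[2]-P[3])/2),'w',np.linalg.norm(P[0]-P[1]),'tool',R.T@(c-p))
"
```

```text
0.19 len 0.06999999617787357 w 0.025260161421387324 tool [-0.0001 -0.001   0.0087]
0.195 len 0.06738597915920704 w 0.02431686862917082 tool [-0.0001 -0.0035  0.0037]
0.2 len 0.06477196214054055 w 0.023373575836954336 tool [-0.0001 -0.0061 -0.0014]
0.205 len 0.06215794512187408 w 0.022430283044737837 tool [-0.     -0.0086 -0.0064]
0.21 len 0.059543928103207557 w 0.021486990252521404 tool [-0.     -0.0112 -0.0114]
```

```bash
python3 -c "
from h import *
st();snap('wrist','w4');snap('scene','s1');st()
W=load('w4');s=observe();R=s['tool_rot'];p=s['position']
crop('w4',220,170,350,350,4,'w4c');crop('scene0',240,190,340,270,8,'s0h')"
```

```text
t 7.30 pos [ 0.4204 -0.323   0.1987] yawx -5.37 zt [ 0.0072 -0.0086 -0.9999] F [ 2.7564 -1.0219  6.5929] w 0.0250 q [-50.3  21.7  82.2   0.   75.5 -45. ]
t 7.40 pos [ 0.4195 -0.3221  0.1927] yawx -5.38 zt [ 0.0035 -0.0042 -1.    ] F [ 0.4172  0.7448 -0.4538] w 0.0250 q [-50.4  22.   82.7  -0.   74.9 -45. ]
```

View pics/s0h.png

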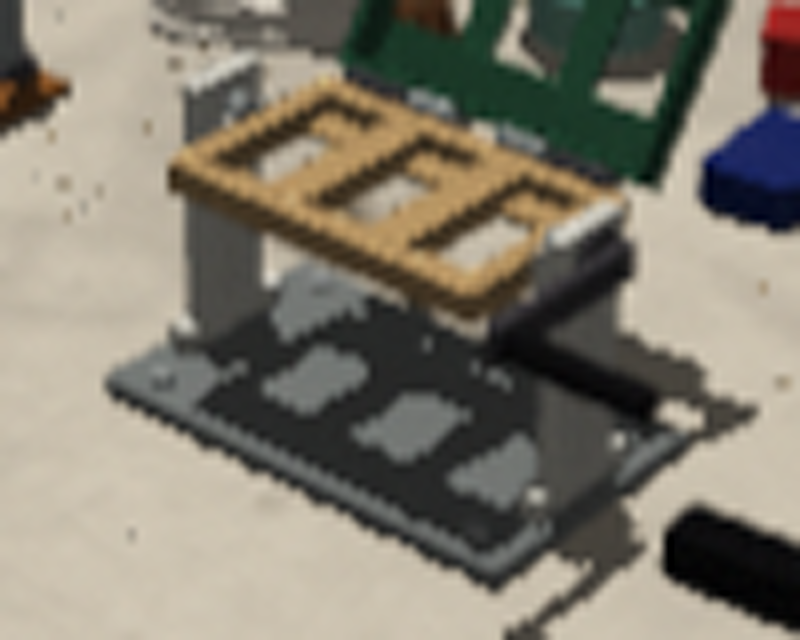

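View pics/w4c.png

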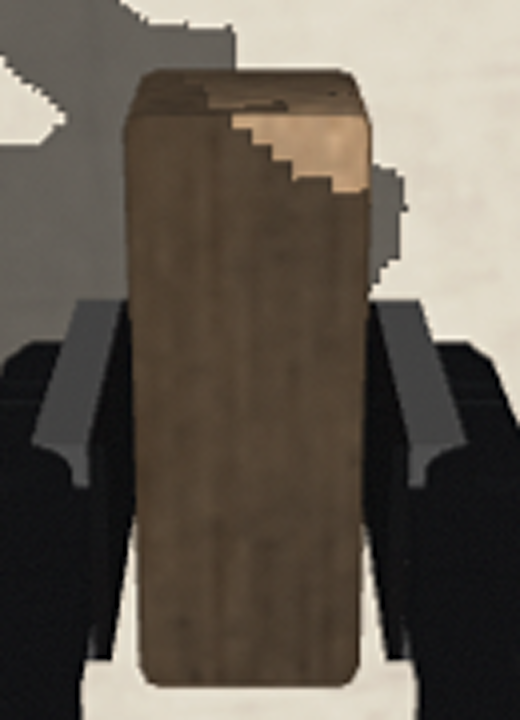

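```bash
python3 -c "
from h import *
T=load('top0');S=load('scene0');h=lambda u,v:(240+u/8,190+v/8)
Q=[]
for a,b in (((175,160),(127,291)),((335,78),(135,181)),((470,300),(304,303)),((625,197),(310,195))):
    x,r=tri([T,S],[tc(*b),h(*a)]);Q.append(x);print(x,r)
print(np.mean(Q,0))
s=observe()
plan([0.45,-0.27,0.22],85)
"
```

```text
[0.4812 0.0174 0.1158] 0.003262731013865608
[0.5818 0.0103 0.1129] 0.00274902612486375
[ 0.4685 -0.1386  0.1131] 0.0006274233989735657
[ 0.5665 -0.1462  0.1153] 0.0010847138608216292
[ 0.5245 -0.0643  0.1143]
t 7.40 pos [ 0.4195 -0.3221  0.1927] yawx -5.38 zt [ 0.0035 -0.0042 -1.    ] F [ 0.4172  0.7448 -0.4538] w 0.0250 q [-50.4  22.   82.7  -0.   74.9 -45. ]
turn rv [ 0.0061  0.     -1.5775]  slide(after turn) [ 0.0546  0.0258 -0.0273]
```

>>> jog_arm --dr '[[0,0,-0.1434],[0,0,-0.1434],[0,0,-0.1434],[0,0,-0.1434],[0,0,-0.1434],[0,0,-0.1434],[0,0,-0.1434],[0,0,-0.1434],[0,0,-0.1434],[0,0,-0.1434]]' --slide '[[0,0,-0.006],[0,0,-0.006],[0,0,-0.006],[0,0,-0.006],[0,0,-0.006],[0,0,-0.006],[0,0,-0.006],[0,0,-0.006],[0,0,-0.006],[0,0,-0.006]]' --gripper '[-1,-1,-1,-1,-1,-1,-1,-1,-1,-1]'

```text
time_s: 8.4
position: [0.4187, -0.3212, 0.249]
tool_rot: [[0.223, 0.975, -0.002], [0.975, -0.223, 0.002], [0.002, -0.002, -1.0]]
ft_force: [0.4, -0.5, -0.8]
grip_width: 0.0251
```

```bash
python3 -c "
from h import *
plan([0.46,-0.065,0.25],85)
"
```

```text
t 8.40 pos [ 0.4187 -0.3212  0.249 ] yawx 77.11 zt [-0.0018  0.0022 -1.    ] F [ 0.3728 -0.5087 -0.806 ] w 0.0251 q [ -50.4   19.4   77.     0.    83.8 -127.5]
turn rv [-0.0021 -0.0019 -0.1377]  slide(after turn) [ 0.2589  0.0188 -0.001 ]
```

>>> jog_arm --dr '[[0,0,-0.1377],[0,0,0],[0,0,0],[0,0,0],[0,0,0],[0,0,0],[0,0,0],[0,0,0],[0,0,0],[0,0,0]]' --slide '[[0,0,0],[0.02,0.003,0],[0.04,0.003,0],[0.04,0.003,0],[0.04,0.003,0],[0.04,0.003,0],[0.04,0.003,0],[0.03,0.001,0],[0.009,0,0],[0,0,0]]' --gripper '[-1,-1,-1,-1,-1,-1,-1,-1,-1,-1]'

```text
time_s: 9.4
position: [0.4617, -0.0647, 0.2495]
tool_rot: [[0.091, 0.996, -0.002], [0.996, -0.091, 0.001], [0.0, -0.002, -1.0]]
ft_force: [-0.3, -0.7, 0.1]
grip_width: 0.0258
```

```bash
python3 -c "
from h import *
st();snap('wrist','w5');st()
"
```

```text
t 9.40 pos [ 0.4617 -0.0647  0.2495] yawx 84.78 zt [-0.0017  0.0005 -1.    ] F [-0.3011 -0.724   0.0603] w 0.0258 q [ -22.6   13.1   86.    -0.    81.  -107.3]
t 9.45 pos [ 0.4618 -0.0657  0.2496] yawx 84.70 zt [-0.0013  0.0001 -1.    ] F [-0.1177 -0.8222 -0.6116] w 0.0249 q [ -22.7   13.1   86.    -0.    81.  -107.4]
```

View pics/w5.png

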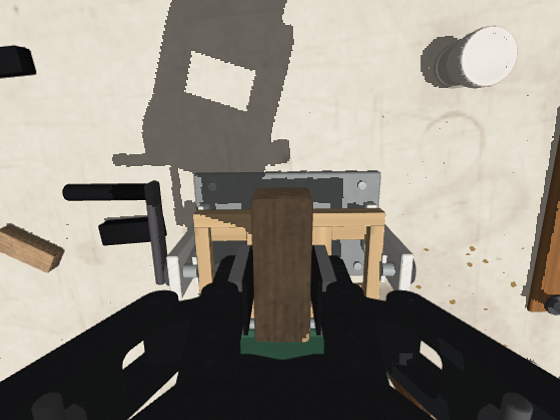

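```bash
python3 -c "
from h import *
crop('w5',50,160,430,310,2,'w5c');crop('w5',170,190,410,310,3,'w5d')"
```

```text
(no output)
```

View pics/w5d.png

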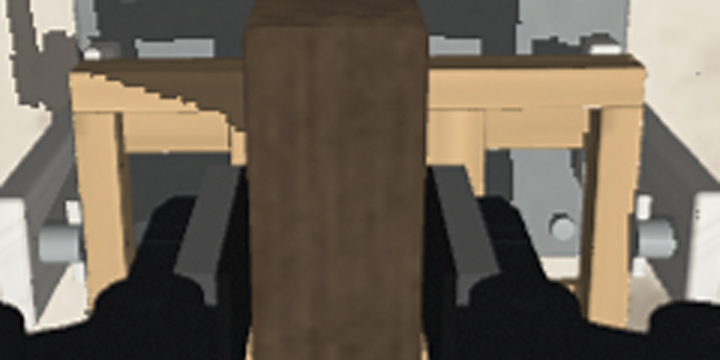

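```bash
python3 -c "
from h import *
W=load('w5');f=lambda u,v:(170+u/3,190+v/3)
for z in (.112,.115,.118,.121):
    P=px2w(W,[f(72,73),f(644,71),f(122,110),f(598,107)],z)
    d=P[1]-P[0]; print(z,P.round(4).tolist(),'L',np.linalg.norm(d),'yaw',np.degrees(np.arctan2(d[1],d[0])),'mid',(P[0]+P[1])/2, 'jig',(P[0]+P[1])/2+.05*np.array([.996,-.087,0]),'Lp',np.linalg.norm(P[3]-P[2]))
print(px2w(W,[(66,191),(155,189)],.12))
P=px2w(W,[f(12,198),f(708,193)],.135);print('uprights near edge mid',P,P.mean(0)+.02*np.array([.996,-.087,0]))
"
```

```text
0.112 [[0.4718, -0.1394, 0.112], [0.4858, 0.0215, 0.112], [0.484, -0.127, 0.112], [0.4954, 0.0083, 0.112]] L 0.16152958866249048 yaw 85.00835606733163 mid [ 0.4788 -0.059   0.112 ] jig [ 0.5286 -0.0633  0.112 ] Lp 0.13582007105052502
0.115 [[0.4709, -0.1385, 0.115], [0.4848, 0.0206, 0.115], [0.483, -0.1262, 0.115], [0.4943, 0.0076, 0.115]] L 0.1597299698698337 yaw 85.00835606733162 mid [ 0.4779 -0.059   0.115 ] jig [ 0.5277 -0.0633  0.115 ] Lp 0.1343068848020711
0.118 [[0.4701, -0.1376, 0.118], [0.4838, 0.0197, 0.118], [0.482, -0.1255, 0.118], [0.4932, 0.0069, 0.118]] L 0.15793035107717698 yaw 85.00835606733162 mid [ 0.4769 -0.059   0.118 ] jig [ 0.5267 -0.0633  0.118 ] Lp 0.13279369855361717
0.121 [[0.4692, -0.1367, 0.121], [0.4828, 0.0188, 0.121], [0.481, -0.1247, 0.121], [0.4921, 0.0061, 0.121]] L 0.1561307322845202 yaw 85.00835606733163 mid [ 0.476  -0.0589  0.121 ] jig [ 0.5258 -0.0633  0.121 ] Lp 0.13128051230516324
[[ 0.4407 -0.2364  0.12  ]
 [ 0.4456 -0.1648  0.12  ]]
uprights near edge mid [[ 0.4985 -0.1541  0.135 ]
 [ 0.5139  0.0314  0.135 ]] [ 0.5261 -0.0631  0.135 ]
```

View pics/w5c.png

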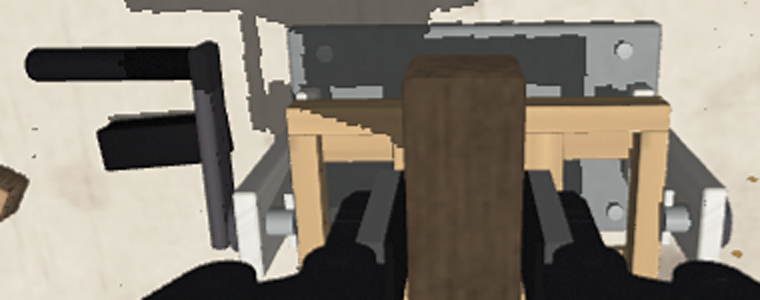

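```bash
python3 -c "
from h import *
plan([0.527,-0.0633,0.145],85)
"
```

```text
t 9.45 pos [ 0.4618 -0.0657  0.2496] yawx 84.70 zt [-0.0013  0.0001 -1.    ] F [-0.1177 -0.8222 -0.6116] w 0.0249 q [ -22.7   13.1   86.    -0.    81.  -107.4]
turn rv [-0.0013 -0.     -0.0052]  slide(after turn) [0.0081 0.0647 0.1046]
```

>>> jog_arm --dr '[[0,0,-0.004],[0,0,0],[0,0,0],[0,0,0],[0,0,0],[0,0,0],[0,0,0],[0,0,0],[0,0,0],[0,0,0]]' --slide '[[0.002,0.0167,0],[0.003,0.024,0],[0.003,0.024,0.01],[0,0,0.024],[0,0,0.024],[0,0,0.024],[0,0,0.015],[0,0,0.0076],[0,0,0],[0,0,0]]' --gripper '[-1,-1,-1,-1,-1,-1,-1,-1,-1,-1]'

```text
time_s: 10.45
position: [0.5275, -0.0641, 0.1462]
tool_rot: [[0.09, 0.996, 0.001], [0.996, -0.09, -0.0], [-0.0, 0.001, -1.0]]
ft_force: [-0.5, 0.1, -0.8]
grip_width: 0.0251
```

```bash
python3 -c "
from h import *
st();snap('wrist','w6');snap('scene','s2');st()
crop('s2',240,160,340,260,7,'s2c')
"
```

```text
t 10.45 pos [ 0.5275 -0.0641  0.1462] yawx 84.85 zt [ 0.0008 -0.0004 -1.    ] F [-0.4655  0.0917 -0.8342] w 0.0251 q [ -19.7   25.2   86.1   -0.    68.6 -104.5]
t 10.55 pos [ 0.5275 -0.0637  0.1466] yawx 84.88 zt [ 0.0015 -0.0006 -1.    ] F [-0.1902 -0.6941 -0.3934] w 0.0250 q [ -19.7   25.1   86.1   -0.    68.6 -104.5]
```

View pics/w6.png

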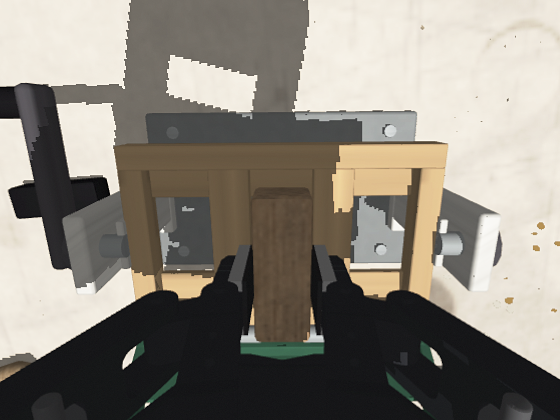

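View pics/s2c.png

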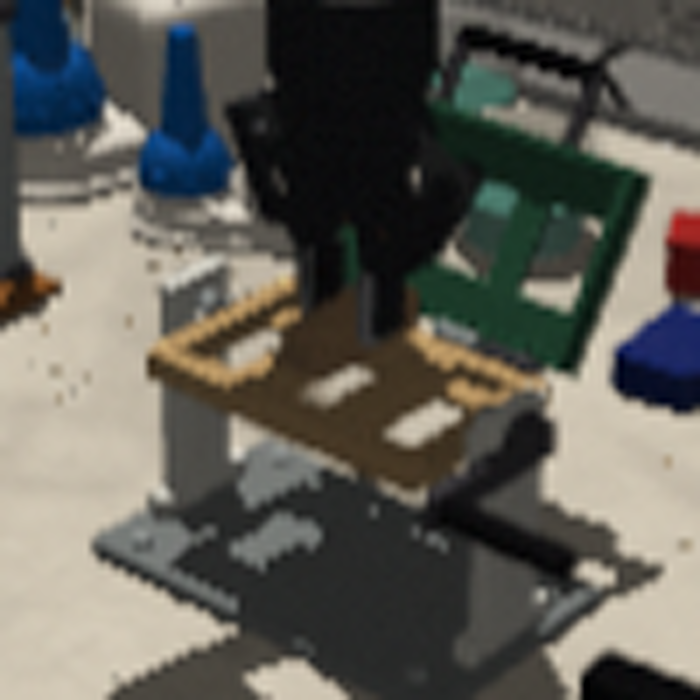

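```bash
python3 -c "
from h import *
crop('w6',100,130,460,300,2.2,'w6c')"
```

```text
(no output)
```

View pics/w6c.png

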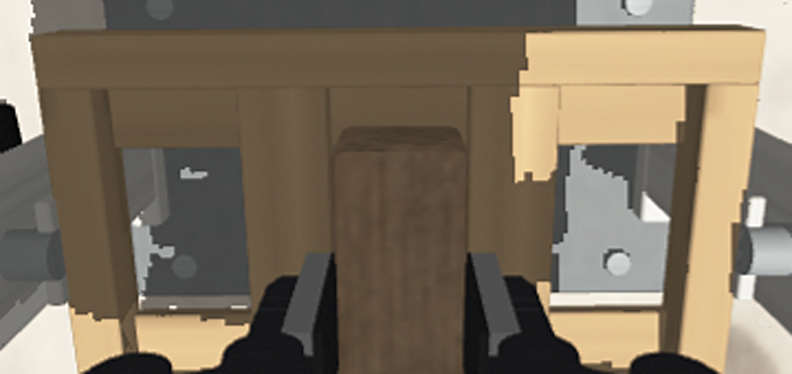

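```bash
python3 -c "
from h import *
W=load('w6');f=lambda u,v:(100+u/2.2,130+v/2.2)
yh=np.array([.0872,.9962,0]);xh=np.array([.9962,-.0872,0])
for z in (.112,.115,.118):
    P=px2w(W,[f(35,36),f(764,33),f(108,89),f(705,85),f(328,87),f(470,87)],z)
    d=lambda a,b:np.linalg.norm(P[a]-P[b])
    m=(P[2]+P[3])/2;e=(P[0]+P[1])/2;q=(P[4]+P[5])/2
    print(z,'L',d(0,1),'pk',d(2,3),d(4,5),'jig by edge',e+.05*xh,'by pockets',m+.038*xh,'pk2',q+.038*xh)
s=observe();R=s['tool_rot'];p=s['position']
for z in (.144,.1455,.147):
    P=px2w(W,[f(334,152),f(464,152),(310.3,341.7),(255,341.7)],z);c=P.mean(0);print(z,c,np.linalg.norm((P[0]+P[1]-P[2]-P[3])/2),'rel',R.T@(c-p))
"
```

```text
0.112 L 0.16347156858717865 pk 0.13653523153131542 0.03249583421547235 jig by edge [ 0.527  -0.0632  0.112 ] by pockets [ 0.527  -0.0617  0.112 ] pk2 [ 0.5269 -0.0633  0.112 ]
0.115 L 0.16051522901707913 pk 0.13406602840824466 0.03190815575012893 jig by edge [ 0.5267 -0.0632  0.115 ] by pockets [ 0.5265 -0.0616  0.115 ] pk2 [ 0.5264 -0.0632  0.115 ]
0.118 L 0.1575588894469796 pk 0.13159682528517394 0.0313204772847855 jig by edge [ 0.5264 -0.0632  0.118 ] by pockets [ 0.526  -0.0616  0.118 ] pk2 [ 0.5259 -0.0632  0.118 ]
0.144 [ 0.5307 -0.0634  0.144 ] 0.06967594378025149 rel [0.0006 0.0031 0.0026]
0.1455 [ 0.5299 -0.0633  0.1455] 0.06889532381471851 rel [0.0006 0.0024 0.0011]
0.147 [ 0.5292 -0.0632  0.147 ] 0.06811470384918542 rel [ 0.0006  0.0016 -0.0004]
```

>>> jog_arm --dr '[[0,0,0],[0,0,0],[0,0,0],[0,0,0],[0,0,0],[0,0,0],[0,0,0],[0,0,0],[0,0,0],[0,0,0]]' --slide '[[0,-0.0022,0],[0,0,0.004],[0,0,0.004],[0,0,0.004],[0,0,0.003],[0,0,0.002],[0,0,0],[0,0,0],[0,0,0],[0,0,0]]' --gripper '[-1,-1,-1,-1,-1,-1,-1,-1,-1,-1]'

```text
time_s: 11.55
position: [0.5249, -0.0631, 0.1292]
tool_rot: [[0.089, 0.996, 0.0], [0.996, -0.089, -0.0], [-0.0, 0.0, -1.0]]
ft_force: [-2.1, 1.3, 6.5]
grip_width: 0.0253
```

```bash
python3 -c "
from h import *
st();snap('wrist','w7');st()
crop('w7',100,130,460,350,2.2,'w7c')"
```

```text
t 11.55 pos [ 0.5249 -0.0631  0.1292] yawx 84.90 zt [ 0.0001 -0.0001 -1.    ] F [-2.11    1.2742  6.4522] w 0.0253 q [ -19.7   26.1   87.8   -0.    66.  -104.6]
t 11.60 pos [ 0.5249 -0.0631  0.1293] yawx 84.90 zt [ 0.0001 -0.0001 -1.    ] F [-2.3828  1.5882  6.7006] w 0.0255 q [ -19.7   26.1   87.8   -0.    66.  -104.6]
```

View pics/w7c.png

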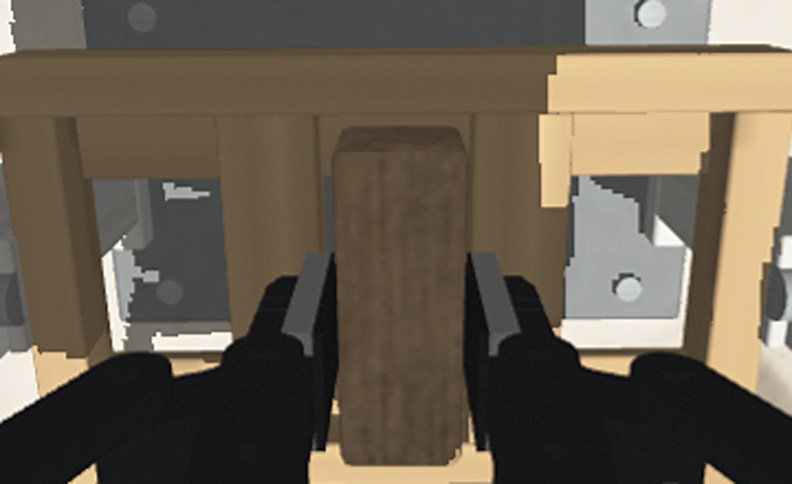

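```bash
python3 -c "
from h import *
W=load('w7');f=lambda u,v:(100+u/2.2,130+v/2.2)
xh=np.array([.9962,-.0872,0])
for z in (.115,.118):
    P=px2w(W,[f(318,113),f(470,113),f(318,462),f(470,462)],z); print(P, np.linalg.norm(P[0]-P[1]),(P[0]+P[1])/2+.038*xh)
for z in (.127,.13):
    P=px2w(W,[f(334,150),f(466,150),f(461,464),f(342,464)],z);c=P.mean(0);print(z,P,c,np.linalg.norm((P[0]+P[1]-P[2]-P[3])/2))
"
```

```text
[[ 0.4869 -0.0755  0.115 ]
 [ 0.4896 -0.0448  0.115 ]
 [ 0.5694 -0.0854  0.115 ]
 [ 0.5726 -0.05    0.115 ]] 0.0309011288464535 [ 0.5261 -0.0635  0.115 ]
[[ 0.4863 -0.0752  0.118 ]
 [ 0.489  -0.045   0.118 ]
 [ 0.5672 -0.0848  0.118 ]
 [ 0.5702 -0.0501  0.118 ]] 0.030265993474750372 [ 0.5255 -0.0634  0.118 ]
0.127 [[ 0.4919 -0.0718  0.127 ]
 [ 0.4941 -0.0469  0.127 ]
 [ 0.5635 -0.0525  0.127 ]
 [ 0.5613 -0.0779  0.127 ]] [ 0.5277 -0.0623  0.127 ] 0.06961471192322591
0.13 [[ 0.4912 -0.0714  0.13  ]
 [ 0.4933 -0.0471  0.13  ]
 [ 0.5612 -0.0525  0.13  ]
 [ 0.559  -0.0774  0.13  ]] [ 0.5262 -0.0621  0.13  ] 0.06805569040605226
```

>>> jog_arm --dr '[[0,0,0],[0,0,0],[0,0,0],[0,0,0],[0,0,0],[0,0,0],[0,0,0],[0,0,0],[0,0,0],[0,0,0]]' --slide '[[0,0,0],[0,0,0],[0,0,0],[0,0,0],[0,0,-0.01],[0,0,-0.02],[0,0,-0.02],[0,0,-0.02],[0,0,-0.02],[0,-0.02,-0.01]]' --gripper '[-0.2,-0.1,-0.1,-0.1,-0.1,-0.1,-0.1,0,0.5,1]'

```text
time_s: 12.6
position: [0.5064, -0.0618, 0.2309]
tool_rot: [[0.089, 0.996, 0.004], [0.996, -0.089, -0.001], [-0.001, 0.004, -1.0]]
ft_force: [-0.6, 0.1, 0.7]
grip_width: 0.0704
```

```bash
python3 -c "
from h import *
st();snap('wrist','w8');st()
"
```

```text
t 12.60 pos [ 0.5064 -0.0618  0.2309] yawx 84.91 zt [ 0.0036 -0.0012 -1.    ] F [-0.6435  0.1286  0.7152] w 0.0704 q [ -20.3   18.2   81.8    0.    79.7 -105.2]
t 12.65 pos [ 0.5035 -0.0611  0.2319] yawx 84.92 zt [ 0.0029 -0.0014 -1.    ] F [0.0707 0.645  1.004 ] w 0.0771 q [ -20.3   17.9   82.1   -0.    79.7 -105.2]
```

View pics/w8.png

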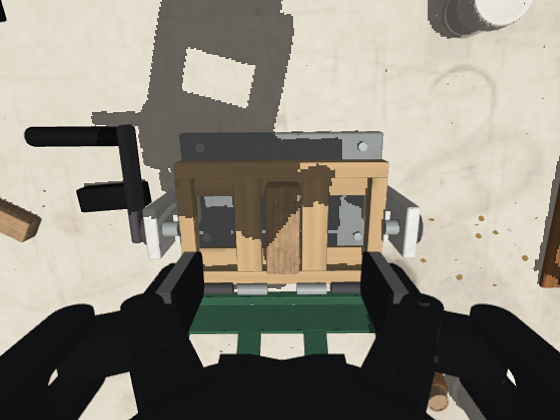

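```bash
python3 -c "
from h import *
plan([0.5,-0.35,0.24])
"
```

```text
t 12.65 pos [ 0.5035 -0.0611  0.2319] yawx 84.92 zt [ 0.0029 -0.0014 -1.    ] F [0.0707 0.645  1.004 ] w 0.0771 q [ -20.3   17.9   82.1   -0.    79.7 -105.2]
turn rv [0. 0. 0.]  slide(after turn) [-0.2881  0.0221 -0.0077]
```

>>> jog_arm --dr '[[0,0,0],[0,0,0],[0,0,0],[0,0,0],[0,0,0],[0,0,0],[0,0,0],[0,0,0],[0,0,0.14],[0,0,0.14]]' --slide '[[-0.03,0.003,-0.004],[-0.04,0.003,-0.004],[-0.04,0.003,0],[-0.04,0.003,0],[-0.04,0.003,0],[-0.04,0.003,0],[-0.035,0.003,0],[-0.023,0.001,0],[0,0,0],[0,0,0]]' --gripper '[1,1,1,1,1,1,1,1,1,1]'

```text
time_s: 13.65
position: [0.5011, -0.351, 0.2367]
tool_rot: [[0.367, 0.93, -0.0], [0.93, -0.367, 0.0], [0.0, -0.0, -1.0]]
ft_force: [0.3, 0.3, 0.3]
grip_width: 0.0855
```

>>> jog_arm --dr '[[0,0,0.14],[0,0,0.14],[0,0,0.14],[0,0,0.14],[0,0,0.14],[0,0,0.14],[0,0,0.14],[0,0,0.14],[0,0,0.14],[0,0,0.14]]' --slide '[[0,0,0.004],[0,0,0.008],[0,0,0.01],[0,0,0.01],[0,0,0.01],[0,0,0.01],[0,0,0.01],[0,0,0.01],[0,0,0.01],[0,0,0.008]]' --gripper '[1,1,1,1,1,1,1,1,1,1]'

```text
time_s: 14.65
position: [0.5014, -0.3501, 0.1464]
tool_rot: [[0.979, -0.203, -0.0], [-0.203, -0.979, 0.0], [-0.0, -0.0, -1.0]]
ft_force: [0.1, -0.2, -0.1]
grip_width: 0.0853
```

```bash
python3 -c "
from h import *
plan([0.522,-0.374,0.14],-34)
"
```

```text
t 14.65 pos [ 0.5014 -0.3501  0.1464] yawx -11.70 zt [-0.0003  0.0003 -1.    ] F [ 0.1496 -0.1567 -0.101 ] w 0.0853 q [-46.   32.4  72.6   0.   75.  -34.3]
turn rv [-0.0002  0.0004  0.3893]  slide(after turn) [0.0305 0.0082 0.0064]
```

>>> jog_arm --dr '[[0,0,0.13],[0,0,0.13],[0,0,0.1293],[0,0,0],[0,0,0],[0,0,0],[0,0,0],[0,0,0],[0,0,0],[0,0,0]]' --slide '[[0,0,0],[0,0,0],[0,0,0],[0.015,0.004,0.003],[0.0155,0.0042,0.0034],[0,0,0],[0,0,0],[0,0,0],[0,0,0],[0,0,0]]' --gripper '[1,1,1,1,1,1,1,1,1,1]'

```text
time_s: 15.65
position: [0.522, -0.3736, 0.1406]
tool_rot: [[0.832, -0.554, 0.0], [-0.554, -0.832, -0.0], [0.0, 0.0, -1.0]]
ft_force: [0.2, -0.2, 0.5]
grip_width: 0.0856
```

```bash
python3 -c "
from h import *
st();snap('wrist','w9');st()
crop('w9',200,120,380,340,3,'w9c')
"
```

```text
t 15.65 pos [ 0.522  -0.3736  0.1406] yawx -33.66 zt [ 0.0001 -0.0001 -1.    ] F [ 0.2006 -0.2478  0.4814] w 0.0856 q [-46.1  35.6  67.5   0.   76.9 -12.5]
t 15.70 pos [ 0.5221 -0.3737  0.1406] yawx -33.66 zt [ 0.0002 -0.0002 -1.    ] F [-0.0201 -0.614   0.4837] w 0.0853 q [-46.1  35.6  67.5   0.   76.9 -12.5]
```

View pics/w9.png

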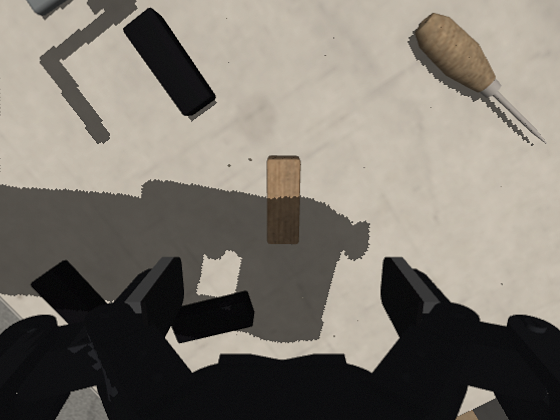

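View pics/w9c.png

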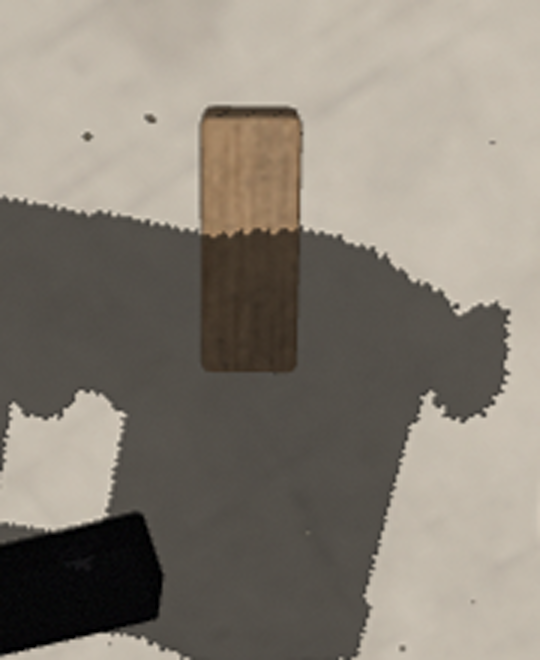

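>>> jog_arm --dr '[[0,0,0],[0,0,0],[0,0,0],[0,0,0],[0,0,0],[0,0,0],[0,0,0],[0,0,0],[0,0,0],[0,0,0]]' --slide '[[0.001,0.0025,0.03],[0,0,0.03],[0,0,0.03],[0,0,0.0195],[0,0,0.01],[0,0,0],[0,0,0],[0,0,0],[0,0,0],[0,0,0]]' --gripper '[1,1,1,1,1,-1,-1,-1,-1,-1]' --force 30

```text
time_s: 16.7
position: [0.522, -0.3769, 0.022]
tool_rot: [[0.832, -0.554, 0.001], [-0.554, -0.832, -0.002], [0.002, 0.0, -1.0]]
ft_force: [-0.8, -0.4, 5.6]
grip_width: 0.0248
```

>>> jog_arm --dr '[[0,0,0],[0,0,0],[0,0,0],[0,0,0],[0,0,-0.14],[0,0,-0.14],[0,0,-0.14],[0,0,-0.14],[0,0,-0.14],[0,0,-0.14]]' --slide '[[0,0,0],[0,0,0],[0,0,0],[0,0,-0.02],[0,0,-0.04],[0,0,-0.04],[0,0,-0.04],[0,0,-0.04],[0,0,-0.03],[0,0,-0.02]]' --gripper '[-1,-1,-1,-1,-1,-1,-1,-1,-1,-1]'

```text
time_s: 17.7
position: [0.5217, -0.3766, 0.2537]
tool_rot: [[0.967, 0.255, 0.002], [0.255, -0.967, -0.002], [0.002, 0.003, -1.0]]
ft_force: [0.8, -0.5, -0.2]
grip_width: 0.025
```

>>> jog_arm --dr '[[0,0,-0.14],[0,0,-0.14],[0,0,-0.14],[0,0,-0.14],[0,0,-0.14],[0,0,-0.14],[0,0,-0.14],[0,0,-0.14],[0,0,-0.112],[0,0,0]]' --slide '[[0,0,0],[0,0,0],[0,0,0],[0,0,0],[0,0,0],[0,0,0],[0,0,0],[0,0,0],[0,0,0],[0,0,0]]' --gripper '[-1,-1,-1,-1,-1,-1,-1,-1,-1,-1]'

```text
time_s: 18.7
position: [0.5215, -0.3764, 0.2508]
tool_rot: [[0.085, 0.996, -0.0], [0.996, -0.085, 0.0], [0.0, -0.0, -1.0]]
ft_force: [0.5, 0.3, -0.9]
grip_width: 0.0252
```

```bash
python3 -c "
from h import *
plan([0.529,-0.0115,0.24],85)
"
```

```text
t 18.70 pos [ 0.5215 -0.3764  0.2508] yawx 85.10 zt [-0.0002  0.0002 -1.    ] F [ 0.4896  0.2825 -0.8828] w 0.0252 q [ -46.3   31.2   57.    -0.    91.8 -131.4]
turn rv [-0.0003 -0.0002  0.0018]  slide(after turn) [ 0.3642 -0.0244  0.0108]
```

>>> jog_arm --dr '[[0,0,0],[0,0,0],[0,0,0],[0,0,0],[0,0,0],[0,0,0],[0,0,0],[0,0,0],[0,0,0],[0,0,0]]' --slide '[[0.03,-0.003,0],[0.045,-0.004,0],[0.045,-0.004,0],[0.045,-0.004,0],[0.045,-0.004,0],[0.045,-0.004,0],[0.045,-0.0014,0],[0.04,0,0],[0.0242,0,0],[0,0,0]]' --gripper '[-1,-1,-1,-1,-1,-1,-1,-1,-1,-1]'

```text
time_s: 19.7
position: [0.5285, -0.0089, 0.251]
tool_rot: [[0.086, 0.996, 0.0], [0.996, -0.086, 0.0], [0.001, 0.0, -1.0]]
ft_force: [0.0, -0.5, -0.7]
grip_width: 0.0255
```

>>> jog_arm --dr '[[0,0,0],[0,0,0],[0,0,0],[0,0,0],[0,0,0],[0,0,0],[0,0,0],[0,0,0],[0,0,0],[0,0,0]]' --slide '[[0,0,0.02],[0,0,0.024],[0,0,0.024],[0,0,0.022],[0,0,0.01],[0,0,0.005],[0,0,0],[0,0,0],[0,0,0],[0,0,0]]' --gripper '[-1,-1,-1,-1,-1,-1,-1,-1,-1,-1]'

```text
time_s: 20.7
position: [0.529, -0.0116, 0.1464]
tool_rot: [[0.086, 0.996, 0.001], [0.996, -0.086, -0.0], [-0.0, 0.001, -1.0]]
ft_force: [-0.4, -0.0, -0.7]
grip_width: 0.0253
```

```bash
python3 -c "
from h import *
st();snap('wrist','w10');st()
crop('w10',20,120,390,350,2.1,'w10c')
"
```

```text
t 20.70 pos [ 0.529  -0.0116  0.1464] yawx 85.05 zt [ 0.0012 -0.0003 -1.    ] F [-0.3949 -0.0209 -0.7104] w 0.0253 q [-14.1  25.   86.5  -0.   68.5 -99.1]
t 20.75 pos [ 0.5289 -0.0116  0.1463] yawx 85.05 zt [ 0.0009 -0.0002 -1.    ] F [ 0.1449 -0.548   0.1267] w 0.0255 q [-14.1  25.   86.5  -0.   68.5 -99.1]
```

View pics/w10c.png

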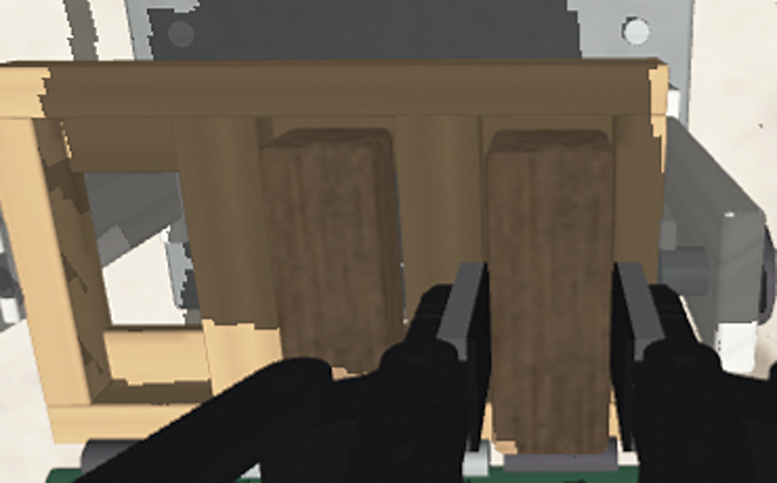

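```bash
python3 -c "
from h import *
W=load('w10');f=lambda u,v:(20+u/2.1,120+v/2.1)
xh=np.array([.9962,-.0872,0]);yh=np.array([.0872,.9962,0])
for z in (.115,):
    P=px2w(W,[f(482,117),f(612,117),f(668,68)],z); print(P, np.linalg.norm(P[0]-P[1]),'pk3',(P[0]+P[1])/2+.038*xh,'from corner',P[2]+.05*xh-.028*yh)
for z in (.144,.1455):
    P=px2w(W,[f(486,155),f(613,155),f(608,453),f(494,453)],z);c=P.mean(0);print(z,c,np.linalg.norm((P[0]+P[1]-P[2]-P[3])/2))
"
```

```text
[[ 0.4918 -0.0237  0.115 ]
 [ 0.4944  0.007   0.115 ]
 [ 0.484   0.0207  0.115 ]] 0.03079209253467081 pk3 [ 0.531  -0.0116  0.115 ] from corner [ 0.5314 -0.0116  0.115 ]
0.144 [ 0.5295 -0.0107  0.144 ] 0.06874656290949827
0.1455 [ 0.5288 -0.0106  0.1455] 0.06797731724145649
```

>>> jog_arm --dr '[[0,0,0],[0,0,0],[0,0,0],[0,0,0],[0,0,0],[0,0,0],[0,0,0],[0,0,0],[0,0,0],[0,0,0]]' --slide '[[-0.0007,0.0015,0],[0,0,0.004],[0,0,0.004],[0,0,0.004],[0,0,0.003],[0,0,0.002],[0,0,0],[0,0,0],[0,0,0],[0,0,0]]' --gripper '[-1,-1,-1,-1,-1,-1,-1,-1,-1,-1]'

```text
time_s: 21.75
position: [0.53, -0.0124, 0.1299]
tool_rot: [[0.086, 0.996, 0.001], [0.996, -0.086, -0.0], [-0.0, 0.001, -1.0]]
ft_force: [-4.5, 0.7, 11.3]
grip_width: 0.0249
```

```bash
python3 -c "
from h import *
st();snap('wrist','w11');st()
crop('w11',20,120,390,350,2.1,'w11c')
"
```

```text
t 21.75 pos [ 0.53   -0.0124  0.1299] yawx 85.06 zt [ 0.0006 -0.0003 -1.    ] F [-4.5093  0.7459 11.3257] w 0.0249 q [-14.1  26.2  87.5  -0.   66.2 -99.2]
t 21.80 pos [ 0.53   -0.0124  0.1299] yawx 85.06 zt [ 0.0005 -0.0003 -1.    ] F [-4.9254  0.3349 12.4957] w 0.0251 q [-14.1  26.2  87.5  -0.   66.2 -99.2]
```

View pics/w11c.png

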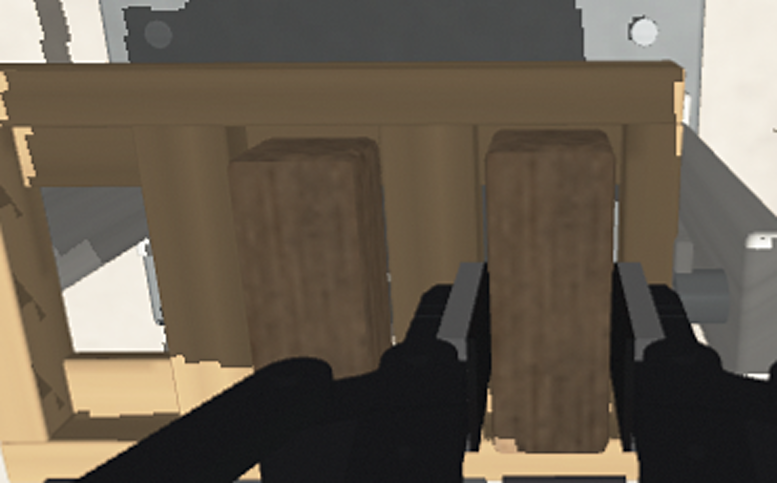

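>>> jog_arm --dr '[[0,0,0],[0,0,0],[0,0,0],[0,0,0],[0,0,0],[0,0,0],[0,0,0],[0,0,0],[0,0,0],[0,0,0]]' --slide '[[0,0,0],[0,0,0],[0,0,0],[0,0,0],[0,0,-0.01],[0,0,-0.02],[0,0,-0.02],[0,0,-0.03],[0,0,-0.03],[0,-0.02,-0.02]]' --gripper '[-0.2,-0.2,-0.2,-0.2,-0.2,-0.2,-0.1,0,0.5,1]'

```text
time_s: 22.8
position: [0.5114, -0.011, 0.2613]
tool_rot: [[0.086, 0.996, 0.003], [0.996, -0.086, -0.001], [-0.001, 0.003, -1.0]]
ft_force: [-0.5, -0.5, -0.2]
grip_width: 0.0702
```

>>> jog_arm --dr '[[0,0,0],[0,0,0],[0,0,0],[0,0,0],[0,0,0],[0,0,0],[0,0,0],[0,0,0],[0,0,0],[0,0,0]]' --slide '[[-0.02,-0.02,-0.01],[-0.03,-0.02,-0.01],[0,0,0],[0,0,0],[0,0,0],[0,0,0],[0,0,0],[0,0,0],[0,0,0],[0,0,0]]' --gripper '[1,1,1,1,1,1,1,1,1,1]'

```text
time_s: 23.8
position: [0.4661, -0.0569, 0.2788]
tool_rot: [[0.086, 0.996, -0.0], [0.996, -0.086, 0.0], [0.0, -0.0, -1.0]]
ft_force: [-0.2, -0.8, -0.1]
grip_width: 0.0854
```

```bash
python3 -c "
from h import *
st();snap('wrist','w12');snap('scene','s3');st()
crop('s3',240,160,340,260,6,'s3c')
"
```

```text
t 23.80 pos [ 0.4661 -0.0569  0.2788] yawx 85.06 zt [-0.0001  0.0001 -1.    ] F [-0.1512 -0.8341 -0.1009] w 0.0854 q [ -21.5   12.1   82.3    0.    85.6 -106.5]
t 23.90 pos [ 0.4661 -0.057   0.2788] yawx 85.05 zt [-0.0001  0.     -1.    ] F [ 0.3472  0.1996 -0.0852] w 0.0855 q [ -21.5   12.1   82.3   -0.    85.6 -106.5]
```

View pics/w12.png

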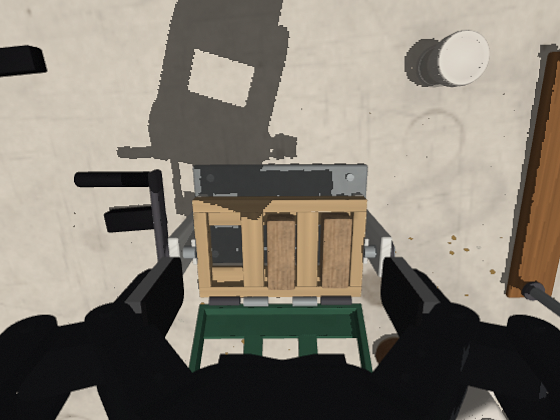

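View pics/s3c.png

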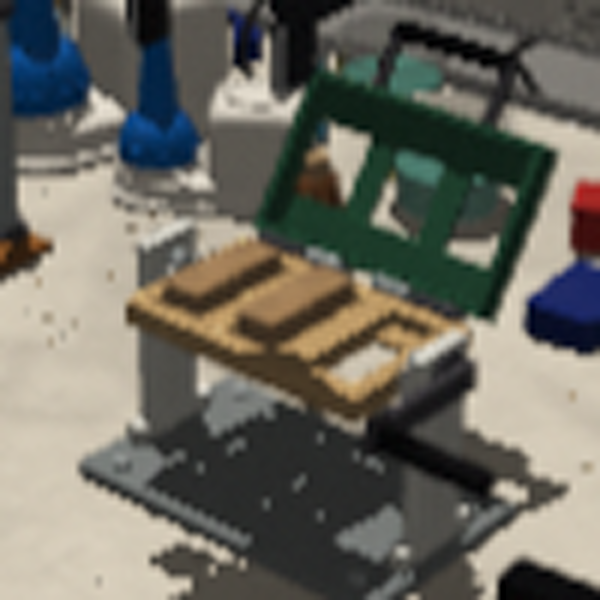

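```bash
python3 -c "
from h import *
plan([0.6845,-0.0771,0.31],85)
"
```

```text
t 23.90 pos [ 0.4661 -0.057   0.2788] yawx 85.05 zt [-0.0001  0.     -1.    ] F [ 0.3472  0.1996 -0.0852] w 0.0855 q [ -21.5   12.1   82.3   -0.    85.6 -106.5]
turn rv [-0.0001 -0.      0.0009]  slide(after turn) [-0.001   0.2193 -0.0312]
```

>>> jog_arm --dr '[[0,0,0],[0,0,0],[0,0,0],[0,0,0],[0,0,0],[0,0,0],[0,0,0],[0,0,0],[0,0,0],[0,0,0]]' --slide '[[0,0,-0.02],[0,0.02,-0.0112],[0,0.035,0],[0,0.035,0],[0,0.035,0],[0,0.035,0],[0,0.03,0],[0,0.02,0],[0,0.0093,0],[0,0,0]]' --gripper '[-1,-1,-1,-1,-1,-1,-1,-1,-1,-1]'

```text
time_s: 24.9
position: [0.6854, -0.0761, 0.3087]
tool_rot: [[0.086, 0.996, -0.001], [0.996, -0.086, 0.0], [0.0, -0.001, -1.0]]
ft_force: [-0.3, 0.4, 0.4]
grip_width: 0.0002
```

>>> jog_arm --dr '[[0,0,0],[0,0,0],[0,0,0],[0,0,0],[0,0,0],[0,0,0],[0,0,0],[0,0,0],[0,0,0],[0,0,0]]' --slide '[[0,0,0.01],[0,0,0.02],[0,0,0.02],[0,0,0.02],[0,0,0.012],[0,0,0],[0,0,0],[0,0,0],[0,0,0],[0,0,0]]' --gripper '[-1,-1,-1,-1,-1,-1,-1,-1,-1,-1]'

```text
time_s: 25.9
position: [0.6847, -0.076, 0.2286]
tool_rot: [[0.086, 0.996, 0.001], [0.996, -0.086, -0.0], [-0.0, 0.001, -1.0]]
ft_force: [-0.4, 0.1, -0.4]
grip_width: -0.0001
```

```bash
python3 -c "
from h import *
st();snap('wrist','w13');snap('scene','s4');st()
crop('s4',240,100,360,230,5,'s4c')
"
```

```text
t 25.90 pos [ 0.6847 -0.076   0.2286] yawx 85.05 zt [ 0.0009 -0.0003 -1.    ] F [-0.3866  0.1109 -0.4047] w -0.0001 q [ -16.2   36.9   50.    -0.    93.  -101.2]
t 26.00 pos [ 0.6846 -0.076   0.2283] yawx 85.05 zt [ 0.0005 -0.0001 -1.    ] F [ 0.1712 -0.5002 -0.1702] w -0.0001 q [ -16.2   37.    50.    -0.    93.  -101.2]
```

View pics/w13.png

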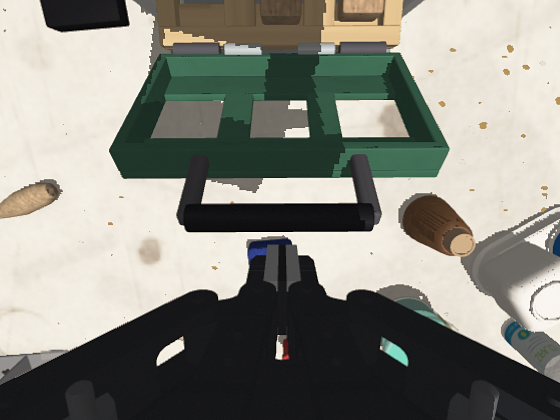

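View pics/s4c.png

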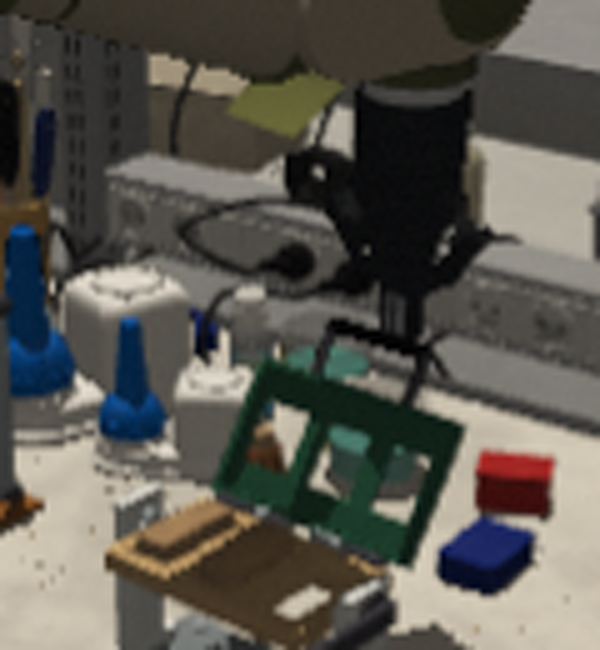

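>>> jog_arm --dr '[[0,0,0],[0,0,0],[0,0,0],[0,0,0],[0,0,0],[0,0,0],[0,0,0],[0,0,0],[0,0,0],[0,0,0]]' --slide '[[0,-0.008,0],[0,-0.0105,-0.006],[0,-0.0105,-0.006],[0,-0.0113,-0.0045],[0,-0.0113,-0.0038],[0,-0.0118,-0.0025],[0,-0.0119,-0.0017],[0,-0.012,0],[0,-0.012,0],[0,0,0]]' --gripper '[-1,-1,-1,-1,-1,-1,-1,-1,-1,-1]'

```text
time_s: 27.0
position: [0.5844, -0.0672, 0.2535]
tool_rot: [[0.086, 0.996, 0.0], [0.996, -0.086, -0.0], [-0.0, 0.0, -1.0]]
ft_force: [-0.4, 0.2, 0.2]
grip_width: -0.0002
```

```bash
python3 -c "
from h import *
st();snap('wrist','w14');snap('scene','s5');st()
crop('s5',240,100,360,230,5,'s5c')
"
```

```text
t 27.00 pos [ 0.5844 -0.0672  0.2535] yawx 85.04 zt [ 0.0003 -0.0003 -1.    ] F [-0.3891  0.1602  0.1768] w -0.0002 q [ -18.1   25.3   66.8   -0.    87.9 -103.1]
t 27.10 pos [ 0.5854 -0.0674  0.2529] yawx 85.04 zt [-0.0002  0.     -1.    ] F [ 0.2206  0.2576 -0.3019] w -0.0000 q [ -18.1   25.4   66.7   -0.    87.9 -103.1]
```

View pics/w14.png

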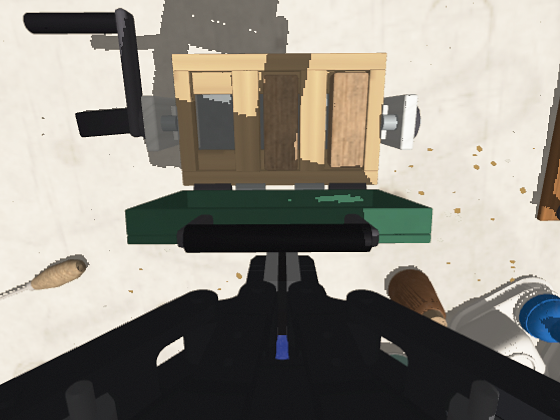

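View pics/s5c.png

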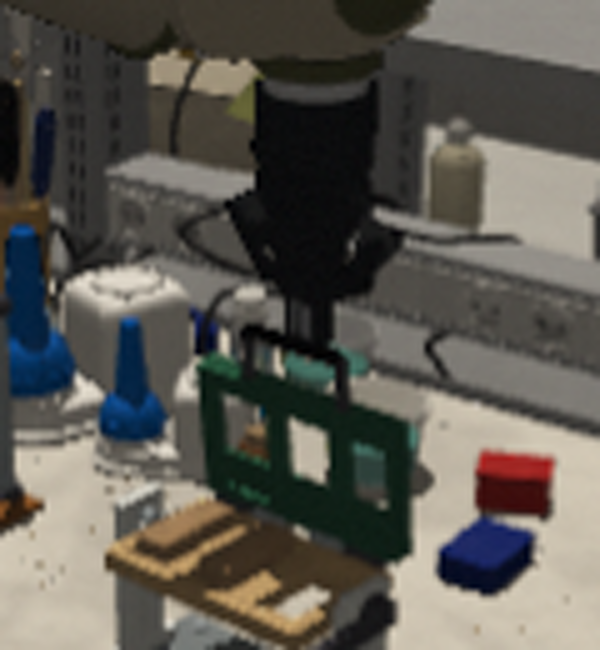

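>>> jog_arm --dr '[[0,0,0],[0,0,0],[0,0,0],[0,0,0],[0,0,0],[0,0,0],[0,0,0],[0,0,0],[0,0,0],[0,0,0]]' --slide '[[0,-0.012,0.0017],[0,-0.0118,0.0025],[0,-0.0115,0.0038],[0,-0.0112,0.0045],[0,-0.011,0.0055],[0,-0.0103,0.006],[0,0,0],[0,0,0],[0,0,0],[0,0,0]]' --gripper '[-1,-1,-1,-1,-1,-1,-1,-1,-1,-1]'

```text
time_s: 28.1
position: [0.5185, -0.0616, 0.2285]
tool_rot: [[0.086, 0.996, -0.0], [0.996, -0.086, 0.0], [0.0, -0.0, -1.0]]
ft_force: [0.4, 0.7, -0.4]
grip_width: -0.0002
```

```bash
python3 -c "
from h import *
st();snap('wrist','w15');snap('scene','s6');st()
crop('s6',240,100,360,230,5,'s6c')
"
```

```text
t 28.10 pos [ 0.5185 -0.0616  0.2285] yawx 85.05 zt [-0.0001  0.0001 -1.    ] F [ 0.3566  0.7037 -0.41  ] w -0.0002 q [ -19.8   19.6   80.1    0.    80.3 -104.8]
t 28.20 pos [ 0.5183 -0.0616  0.2285] yawx 85.05 zt [-0.0001  0.     -1.    ] F [ 0.3848 -0.4901  0.1782] w -0.0000 q [ -19.8   19.6   80.1   -0.    80.2 -104.8]
```

View pics/w15.png

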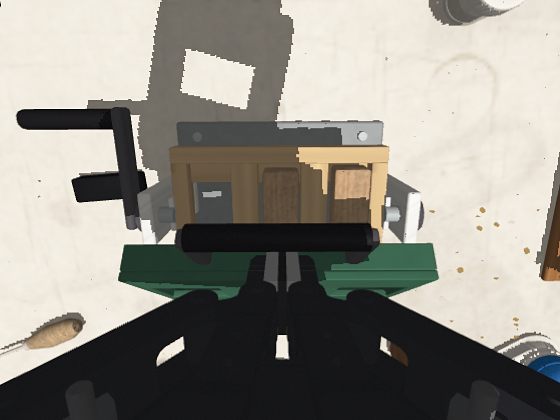

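View pics/s6c.png

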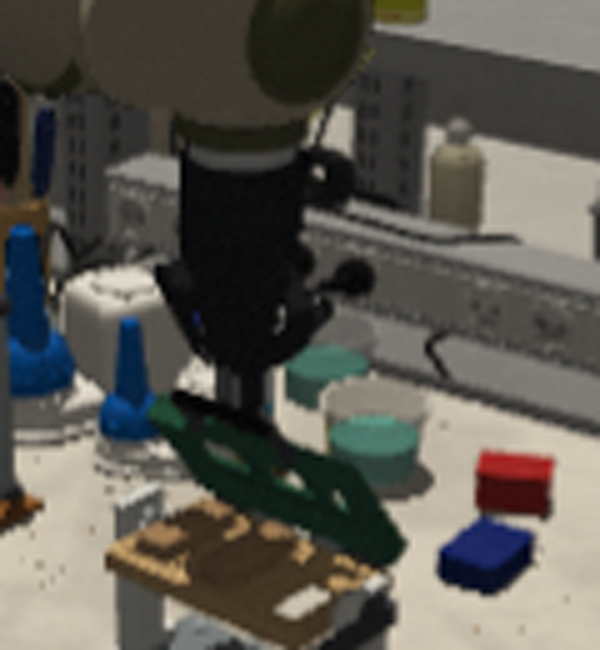

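>>> jog_arm --dr '[[0,0,0],[0,0,0],[0,0,0],[0,0,0],[0,0,0],[0,0,0],[0,0,0],[0,0,0],[0,0,0],[0,0,0]]' --slide '[[0,0,-0.015],[0,0,-0.0165],[0,-0.011,0],[0,-0.011,0],[0,-0.003,0.01],[0,-0.003,0.009],[0,-0.009,0.008],[0,-0.008,0.009],[0,-0.007,0.01],[0,-0.007,0.01]]' --gripper '[-1,-1,-1,-1,-1,-1,-1,-1,-1,-1]'

```text
time_s: 29.2
position: [0.4541, -0.0558, 0.2034]
tool_rot: [[0.086, 0.996, -0.011], [0.996, -0.086, 0.0], [-0.001, -0.011, -1.0]]
ft_force: [-27.6, -1.3, 22.2]
grip_width: 0.0004
```

```bash
python3 -c "
from h import *
st();snap('wrist','w16');snap('scene','s7');st()
crop('s7',240,100,360,230,5,'s7c')
"
```

```text
t 29.20 pos [ 0.4541 -0.0558  0.2034] yawx 85.08 zt [-0.0114  0.0002 -0.9999] F [-27.6188  -1.2569  22.2426] w 0.0004 q [ -21.8   14.9   91.7   -0.2   74.  -106.8]
t 29.30 pos [ 0.4531 -0.0557  0.2021] yawx 85.07 zt [-0.0146  0.001  -0.9999] F [-25.0492  -1.7629  16.2138] w 0.0000 q [ -21.8   15.    91.9   -0.3   73.9 -106.8]
```

View pics/w16.png

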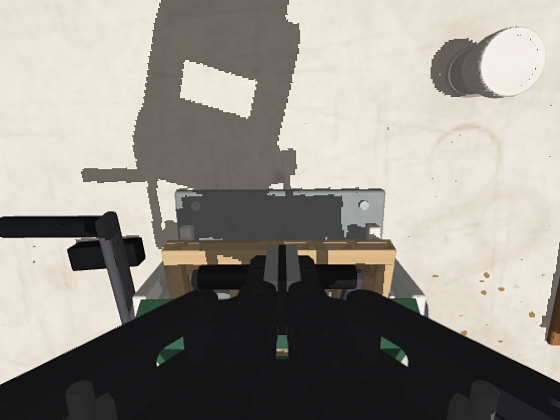

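View pics/s7c.png

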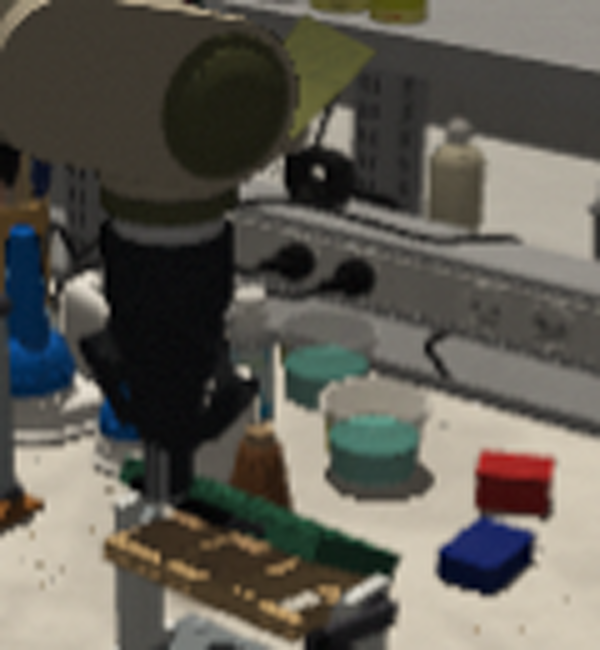

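>>> jog_arm --dr '[[0,0,0],[0,0,0],[0,0,0],[0,0,0],[0,0,0],[0,0,0],[0,0,0],[0,0,0],[0,0,0],[0,0,0]]' --slide '[[0,-0.005,-0.005],[0,-0.005,-0.01],[0,0,-0.02],[0,0,-0.02],[0,0,0],[0,0,0],[0,0,0],[0,0,0],[0,0,0],[0,0,0]]' --gripper '[-1,-1,-1,-1,-1,-1,-1,-1,-1,-1]'

```text
time_s: 30.3
position: [0.4493, -0.0556, 0.2587]
tool_rot: [[0.086, 0.996, -0.001], [0.996, -0.086, 0.0], [0.0, -0.001, -1.0]]
ft_force: [0.2, -0.4, -1.3]
grip_width: -0.0002
```

```bash
python3 -c "
from h import *
st();snap('wrist','w17');snap('scene','s8');st()
crop('s8',240,150,340,230,7,'s8c')
"
```

```text
t 30.30 pos [ 0.4493 -0.0556  0.2587] yawx 85.05 zt [-0.0006  0.0002 -1.    ] F [ 0.1975 -0.3983 -1.2905] w -0.0002 q [ -22.1   11.2   86.9   -0.    81.9 -107.1]
t 30.40 pos [ 0.4493 -0.0556  0.2589] yawx 85.05 zt [-0.0003  0.0001 -1.    ] F [-0.4092  0.5902  0.8131] w 0.0000 q [ -22.1   11.2   86.9   -0.    81.9 -107.1]
```

View pics/w17.png

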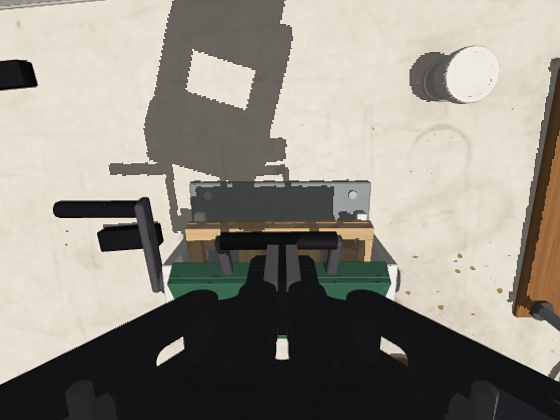

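View pics/s8c.png

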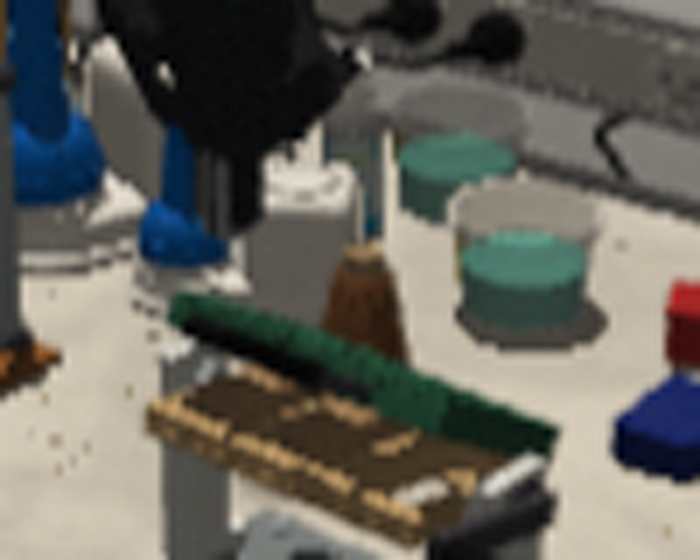

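```bash
cat >> h.py <<'E'
H=np.array([.5793,-.0679,.118]);XH=np.array([.9962,-.0872,0]);YH=np.array([.0872,.9962,0])
def barang(im,uv):
    best=None
    for a in np.arange(0,140,.25):
        P=H+.138*(-np.cos(np.radians(a))*XH+np.sin(np.radians(a))*np.array([0,0,1]))
        e=abs(w2px(im,P)[0][1]-uv[1])
        if best is None or e<best[0]: best=(e,a,P)
    return best
E
python3 -c "
from h import *
print(barang(load('w17'),(280,241)))
s=observe();print((s['position']-H)@XH)
"
```

```text
(np.float64(0.20387100005820002), np.float64(31.75), array([ 0.4624, -0.0577,  0.1906]))
-0.13055374185477345
```

>>> jog_arm --dr '[[0,0,0],[0,0,0],[0,0,0],[0,0,0],[0,0,0],[0,0,0],[0,0,0],[0,0,0],[0,0,0],[0,0,0]]' --slide '[[0,0.0135,0],[0,0,0.03],[0,0,0.018],[0,-0.003,0.01],[0,-0.004,0.01],[0,-0.003,0.01],[0,-0.002,0.01],[0,-0.002,0.01],[0,0,0],[0,0,0]]' --gripper '[-1,-1,-1,-1,-1,-1,-1,-1,-1,-1]'

```text
time_s: 31.4
position: [0.4492, -0.0557, 0.1613]
tool_rot: [[0.086, 0.996, 0.001], [0.996, -0.086, -0.0], [-0.0, 0.001, -1.0]]
ft_force: [1.3, 0.4, 0.2]
grip_width: 0.0002
```

```bash
python3 -c "
from h import *
st();snap('wrist','w18');snap('scene','s9');s=st();print((s['position']-H)@XH)
crop('s9',240,150,340,230,7,'s9c')
"
```

```text
t 31.40 pos [ 0.4492 -0.0557  0.1613] yawx 85.04 zt [ 0.0007 -0.0001 -1.    ] F [1.2799 0.4426 0.1973] w 0.0002 q [ -22.1   17.1   96.7    0.    66.2 -107.2]
t 31.50 pos [ 0.4493 -0.0557  0.1615] yawx 85.05 zt [ 0.0012 -0.0004 -1.    ] F [-0.0201  0.0448 -0.4625] w 0.0002 q [ -22.1   17.    96.7    0.    66.2 -107.2]
-0.13058747384676314
```

View pics/w18.png

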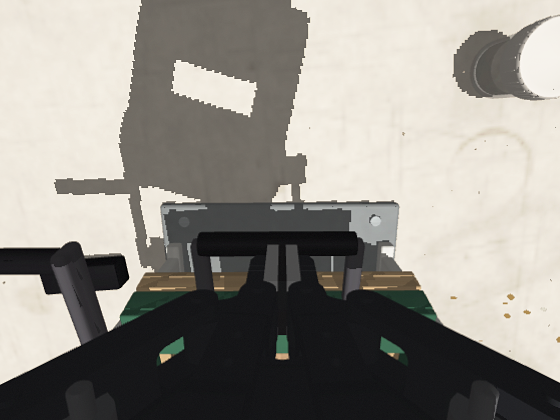

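View pics/s9c.png

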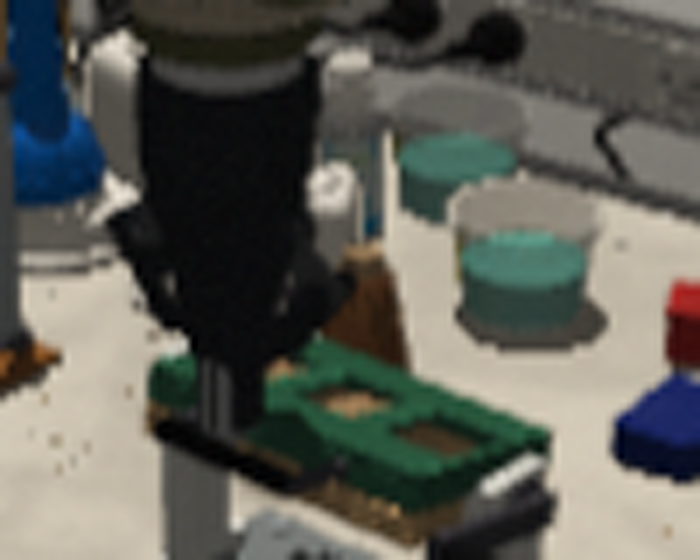

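```bash
python3 -c "
from h import *
print(barang(load('w18'),(280,243)))
W=load('w18'); print(w2px(W,observe()['position']+np.array([0,0,-.011])))
for a in (3,6,10,15): print(a, w2px(W,H+.138*(-np.cos(np.radians(a))*XH+np.sin(np.radians(a))*np.array([0,0,1]))))
"
```

```text
(np.float64(0.2559597449319426), np.float64(10.0), array([ 0.4439, -0.056 ,  0.142 ]))
[[279.8887 260.3078]]
3 [[278.6331 227.5141]]
6 [[278.4989 233.2614]]
10 [[278.3058 242.744 ]]
15 [[278.0406 257.8839]]
```

>>> jog_arm --dr '[[0,0,0],[0,0,0],[0,0,0],[0,0,0],[0,0,0],[0,0,0],[0,0,0],[0,0,0],[0,0,0],[0,0,0]]' --slide '[[0,-0.005,0],[0,0,0.004],[0,0,0.004],[0,0,0.004],[0,0,0.003],[0,0,0.003],[0,0,0.002],[0,0,0.002],[0,0,0],[0,0,0]]' --gripper '[-1,-1,-1,-1,-1,-1,-1,-1,-1,-1]'

```text
time_s: 32.5
position: [0.443, -0.055, 0.1409]
tool_rot: [[0.086, 0.996, -0.0], [0.996, -0.086, -0.001], [-0.001, -0.0, -1.0]]
ft_force: [-13.4, 1.9, 29.4]
grip_width: 0.0003
```

```bash
python3 -c "
from h import *
st();snap('wrist','w19');snap('scene','s10');s=st();print((s['position']-H)@XH)
crop('s10',240,150,340,230,7,'s10c')
W=load('w19')
for a in (1,3,6,10): print(a, w2px(W,H+.138*(-np.cos(np.radians(a))*XH+np.sin(np.radians(a))*np.array([0,0,1]))))
"
```

```text
t 32.50 pos [ 0.443  -0.055   0.1409] yawx 85.08 zt [-0.0005 -0.0009 -1.    ] F [-13.3806   1.9261  29.3534] w 0.0003 q [ -22.3   18.1   99.3   -0.1   62.5 -107.4]
t 32.60 pos [ 0.443  -0.055   0.1409] yawx 85.08 zt [-0.0004 -0.0008 -1.    ] F [-12.5255   2.2957  30.0256] w -0.0000 q [ -22.3   18.1   99.3   -0.1   62.5 -107.4]
-0.13686307023736066
1 [[278.1481 249.5935]]
3 [[278.0293 253.915 ]]
6 [[277.839  261.4961]]
10 [[277.5616 273.8753]]
```

View pics/w19.png

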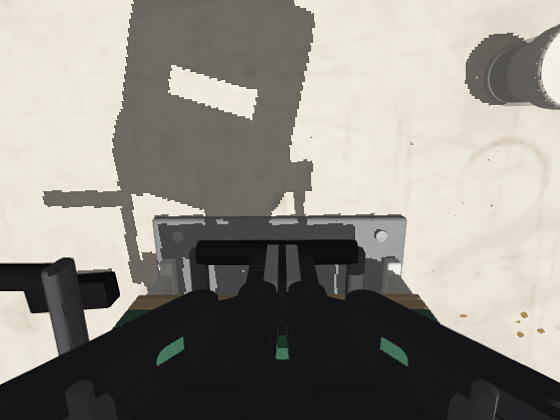

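View pics/s10c.png

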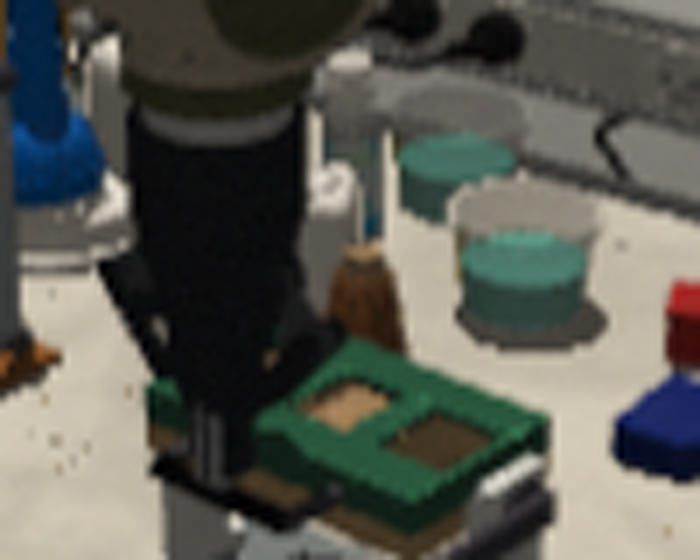

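>>> jog_arm --dr '[[0,0,0],[0,0,0],[0,0,0],[0,0,0.1428],[0,0,0.1428],[0,0,0.1428],[0,0,0.1428],[0,0,0.1428],[0,0,0.1428],[0,0,0.1428]]' --slide '[[0,0,-0.01],[0,0,-0.03],[0,0,-0.04],[0,0,-0.02],[0,0,0],[0,0,0],[0,0,0],[0,0,0],[0,0,0],[0,0,0]]' --gripper '[-1,-1,-1,0,1,1,1,1,1,1]'

```text
time_s: 33.6
position: [0.4439, -0.0551, 0.2388]
tool_rot: [[0.888, 0.461, -0.0], [0.461, -0.888, 0.0], [0.0, -0.0, -1.0]]
ft_force: [-0.2, 0.2, -0.2]
grip_width: 0.0856
```

>>> jog_arm --dr '[[0,0,0.1428],[0,0,0.1428],[0,0,0.1428],[0,0,0.1428],[0,0,0],[0,0,0],[0,0,0],[0,0,0],[0,0,0],[0,0,0]]' --slide '[[0,0,0],[0,0,0],[0,0,0],[0,0,0],[0,0.03,0],[0,0.04,0],[0,0.04,0],[0,0.035,0],[0,0,0],[0,0,0]]' --gripper '[1,1,1,1,1,1,1,1,1,1]'

```text
time_s: 34.6
position: [0.4312, -0.1999, 0.2387]
tool_rot: [[0.996, -0.088, -0.0], [-0.088, -0.996, 0.001], [-0.0, -0.001, -1.0]]
ft_force: [-0.1, 0.1, -0.5]
grip_width: 0.0853
```

```bash
python3 -c "
from h import *
plan([.443,-.2025,.16],-5);snap('wrist','w20')
"
```

```text
t 34.60 pos [ 0.4312 -0.1999  0.2387] yawx -5.04 zt [-0.0004  0.0006 -1.    ] F [-0.1315  0.053  -0.4737] w 0.0853 q [-39.2  14.5  86.    0.   79.6 -34.2]
turn rv [-0.0006  0.0004 -0.0006]  slide(after turn) [0.012  0.0016 0.0787]
```

View pics/w20.png

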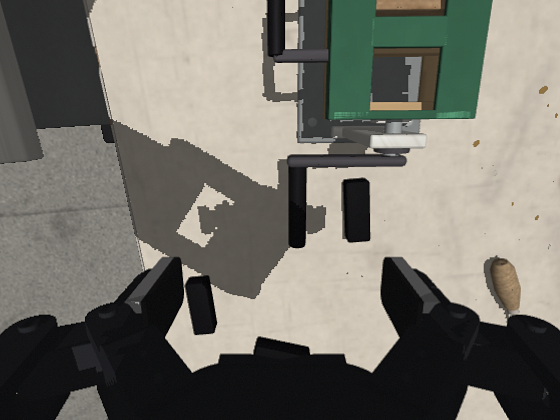

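```bash
python3 -c "
from h import *
W=load('w20');P=px2w(W,[(297.5,168),(297.5,246)],.125);print(P,P.mean(0))
"
```

```text
[[ 0.4468 -0.1724  0.125 ]
 [ 0.4421 -0.2346  0.125 ]] [ 0.4444 -0.2035  0.125 ]
```

>>> jog_arm --dr '[[0,0,0],[0,0,0],[0,0,0],[0,0,0],[0,0,0],[0,0,0],[0,0,0],[0,0,0],[0,0,0],[0,0,0]]' --slide '[[0.0125,0.0025,0],[0,0,0.03],[0,0,0.03],[0,0,0.03],[0,0,0.025],[0,0,0.0117],[0,0,0],[0,0,0],[0,0,0],[0,0,0]]' --gripper '[1,1,1,1,1,1,0,-1,-1,-1]' --force 60

```text
time_s: 35.65
position: [0.4439, -0.2032, 0.1131]
tool_rot: [[0.996, -0.086, 0.001], [-0.086, -0.996, -0.001], [0.001, 0.001, -1.0]]
ft_force: [-0.4, -0.6, -0.3]
grip_width: 0.0282
```

>>> jog_arm --dr '[[0,0,0],[0,0,0],[0,0,0],[0,0,0],[0,0,0],[0,0,0],[0,0,0],[0,0,0],[0,0,0],[0,0,0]]' --slide '[[0,0,0],[0,0,0],[0,0,0],[0,0,0],[0,0,0],[0,0,0],[0,0,0],[0,0,0],[0,0,0],[0,0,0]]' --gripper '[-1,-1,-1,-1,-1,-1,-1,-1,-1,-1]'

```text
time_s: 36.65
position: [0.4428, -0.2031, 0.113]
tool_rot: [[0.996, -0.086, -0.002], [-0.086, -0.996, -0.0], [-0.001, 0.0, -1.0]]
ft_force: [-6.0, 0.6, 7.3]
grip_width: 0.0123
```

```bash
python3 -c "
from h import *
st();snap('wrist','w21')
f=np.radians(np.arange(0,181,9));c=.07*np.cos(f);s=.07*np.sin(f)
print(np.c_[-(np.diff(c)),-np.diff(s)])
"
```

```text
t 36.65 pos [ 0.4428 -0.2031  0.113 ] yawx -4.93 zt [-0.0015 -0.0002 -1.    ] F [-5.9904  0.6234  7.2879] w 0.0123 q [-38.6  23.9  95.4  -0.1  60.7 -33.6]
[[ 0.0009 -0.011 ]
 [ 0.0026 -0.0107]
 [ 0.0042 -0.0101]
 [ 0.0057 -0.0094]
 [ 0.0071 -0.0084]
 [ 0.0084 -0.0071]
 [ 0.0094 -0.0057]
 [ 0.0101 -0.0042]
 [ 0.0107 -0.0026]
 [ 0.011  -0.0009]
 [ 0.011   0.0009]
 [ 0.0107  0.0026]
 [ 0.0101  0.0042]
 [ 0.0094  0.0057]
 [ 0.0084  0.0071]
 [ 0.0071  0.0084]
 [ 0.0057  0.0094]
 [ 0.0042  0.0101]
 [ 0.0026  0.0107]
 [ 0.0009  0.011 ]]
```

View pics/w21.png

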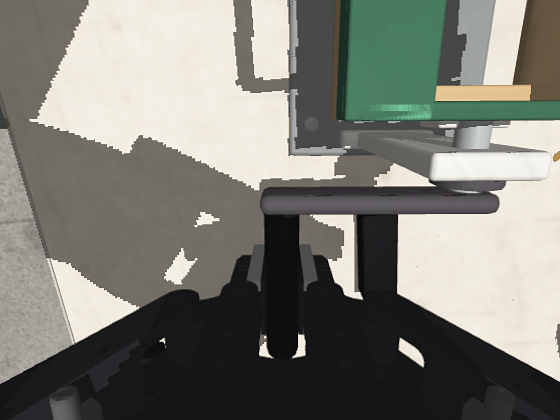

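>>> jog_arm --dr '[[0,0,0],[0,0,0],[0,0,0],[0,0,0],[0,0,0],[0,0,0],[0,0,0],[0,0,0],[0,0,0],[0,0,0]]' --slide '[[0.0009,0,-0.011],[0.0026,0,-0.0107],[0.0042,0,-0.0101],[0.0057,0,-0.0094],[0.0071,0,-0.0084],[0.0084,0,-0.0071],[0,0,0],[0,0,0],[0,0,0],[0,0,0]]' --gripper '[-1,-1,-1,-1,-1,-1,-1,-1,-1,-1]'

```text
time_s: 37.7
position: [0.4657, -0.205, 0.1696]
tool_rot: [[0.996, -0.086, -0.017], [-0.086, -0.996, 0.002], [-0.017, -0.0, -1.0]]
ft_force: [-38.3, 0.2, 23.2]
grip_width: 0.0117
```

```bash
python3 -c "
from h import *
st();snap('wrist','w22');snap('scene','s11')
crop('s11',240,150,360,250,6,'s11c')
"
```

```text
t 37.70 pos [ 0.4657 -0.205   0.1696] yawx -4.92 zt [-0.0167  0.0016 -0.9999] F [-38.3484   0.2473  23.2415] w 0.0117 q [-36.9  22.   87.1  -0.5  71.7 -31.8]
```

View pics/w22.png

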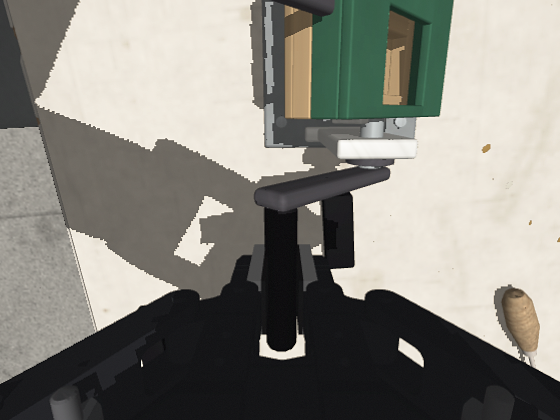

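View pics/s11c.png

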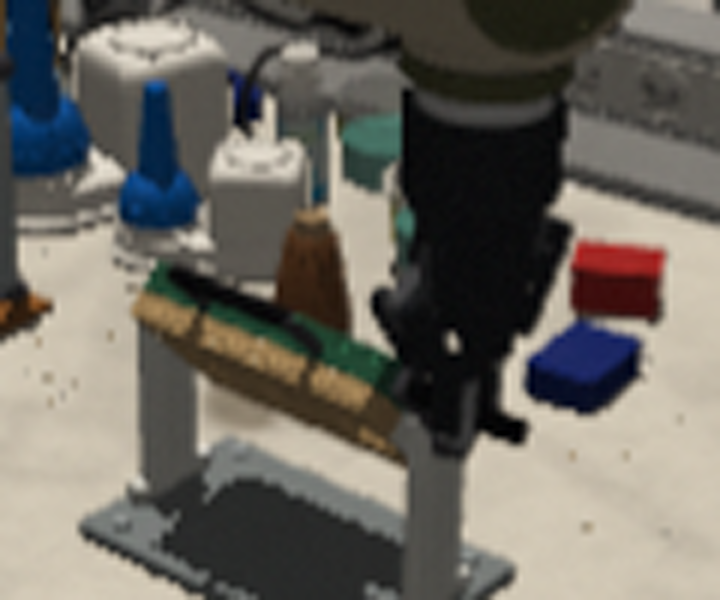

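>>> jog_arm --dr '[[0,0,0],[0,0,0],[0,0,0],[0,0,0],[0,0,0],[0,0,0],[0,0,0],[0,0,0],[0,0,0],[0,0,0]]' --slide '[[0,0,0],[0.0094,0,-0.0057],[0.0101,0,-0.0042],[0.0107,0,-0.0026],[0.011,0,-0.0009],[0.011,0,0.0009],[0.0107,0,0.0026],[0,0,0],[0,0,0],[0,0,0]]' --gripper '[-1,-1,-1,-1,-1,-1,-1,-1,-1,-1]' --force 30

```text
time_s: 38.8
position: [0.5348, -0.2107, 0.1803]
tool_rot: [[0.996, -0.086, 0.0], [-0.086, -0.996, -0.0], [0.0, 0.0, -1.0]]
ft_force: [-3.2, 2.3, 9.4]
grip_width: 0.0116
```

```bash
python3 -c "
from h import *
st();snap('wrist','w23');snap('scene','s12')
crop('s12',240,150,360,250,6,'s12c')
"
```

```text
t 38.80 pos [ 0.5348 -0.2107  0.1803] yawx -4.93 zt [ 0.0003 -0.0003 -1.    ] F [-3.1814  2.34    9.3753] w 0.0116 q [-33.3  27.1  76.2  -0.   76.6 -28.4]
```

View pics/w23.png

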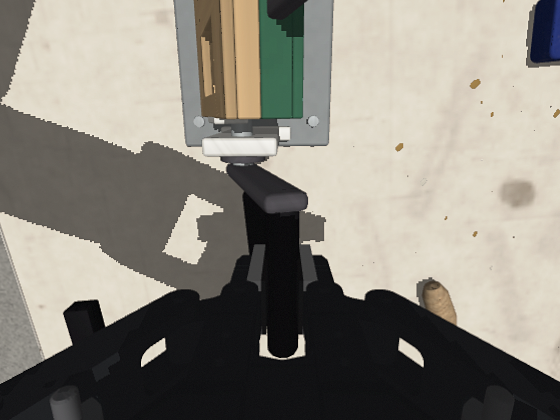

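View pics/s12c.png

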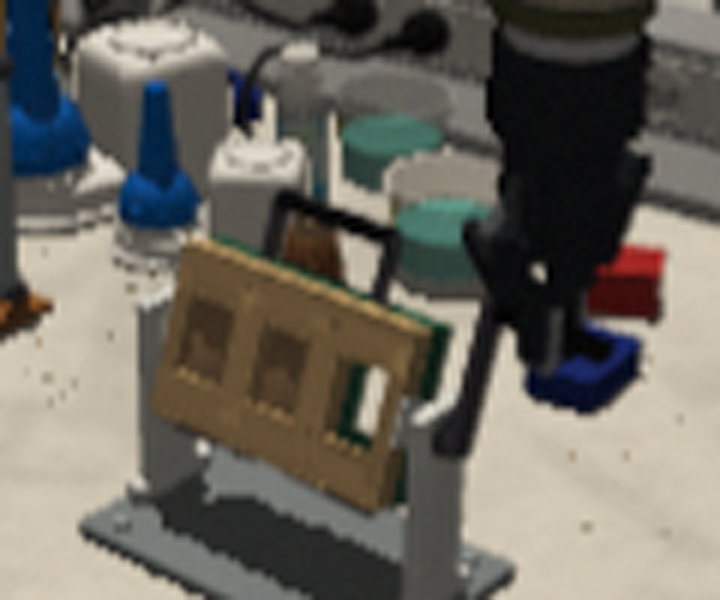

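>>> jog_arm --dr '[[0,0,0],[0,0,0],[0,0,0],[0,0,0],[0,0,0],[0,0,0],[0,0,0],[0,0,0],[0,0,0],[0,0,0]]' --slide '[[0.0101,0,0.0042],[0.0094,0,0.0057],[0.0084,0,0.0071],[0.0071,0,0.0084],[0.0057,0,0.0094],[0.0042,0,0.0101],[0.0026,0,0.0107],[0.0009,0,0.011],[0,0,0],[0,0,0]]' --gripper '[-1,-1,-1,-1,-1,-1,-1,-1,-1,-1]' --force 60

```text
time_s: 39.9
position: [0.5822, -0.2149, 0.1119]
tool_rot: [[0.996, -0.086, -0.003], [-0.086, -0.996, 0.001], [-0.003, -0.001, -1.0]]
ft_force: [-5.5, 0.6, -1.2]
grip_width: 0.0118
```

```bash
python3 -c "
from h import *
st();snap('wrist','w24');snap('scene','s13')
crop('s13',240,150,360,250,6,'s13c')
"
```

```text
t 39.90 pos [ 0.5822 -0.2149  0.1119] yawx -4.94 zt [-0.0032  0.0011 -1.    ] F [-5.5321  0.6134 -1.2138] w 0.0118 q [-31.2  35.4  73.3  -0.   71.5 -26.2]
```

View pics/w24.png

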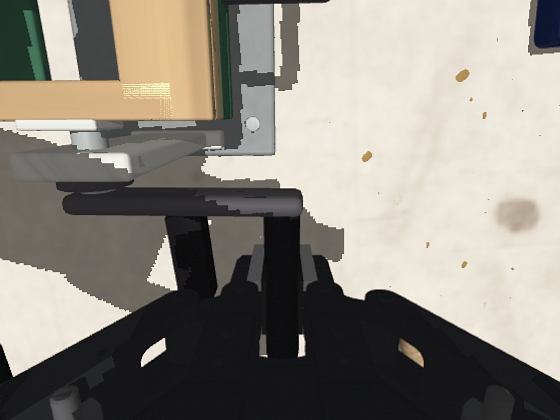

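View pics/s13c.png

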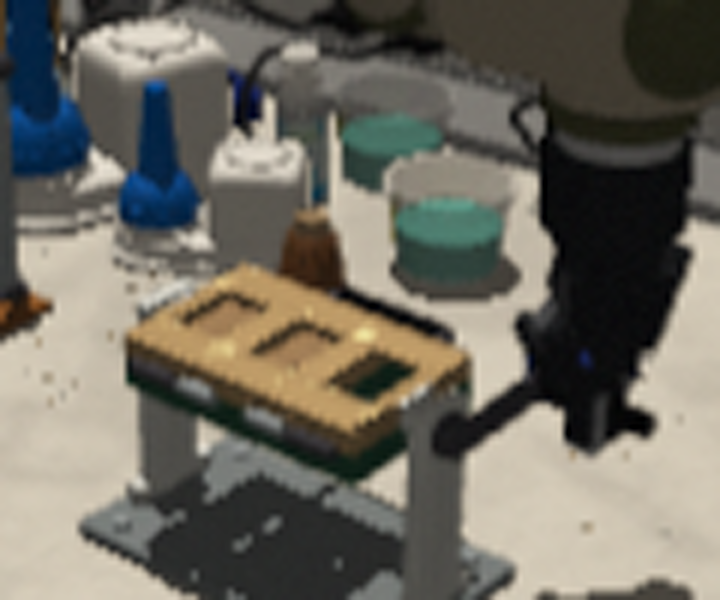

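>>> jog_arm --dr '[[0,0,0],[0,0,0],[0,0,0],[0,0,0],[0,0,0],[0,0,0],[0,0,0],[0,0,0],[0,0,0],[0,0,0]]' --slide '[[0,0,0.003],[0,0,0.003],[0,0,0.003],[0,0,0.003],[0,0,0],[0,0,0],[0,0,0],[0,0,0],[0,0,0],[0,0,0]]' --gripper '[-1,-1,-1,-1,-1,-1,-1,-1,-1,-1]' --force 80

```text
time_s: 41.0
position: [0.5825, -0.2152, 0.1065]
tool_rot: [[0.996, -0.086, 0.002], [-0.086, -0.996, -0.003], [0.002, 0.002, -1.0]]
ft_force: [-22.1, 8.8, 44.1]
grip_width: 0.0114
```

```bash
python3 -c "
from h import *
st();snap('wrist','w25');snap('scene','s14')
crop('s14',240,150,360,250,6,'s14c')
"
```

```text
t 41.00 pos [ 0.5825 -0.2152  0.1065] yawx -4.93 zt [ 0.0016 -0.0026 -1.    ] F [-22.1091   8.8462  44.1147] w 0.0114 q [-31.2  35.6  73.8  -0.1  70.4 -26.2]
```

View pics/w25.png

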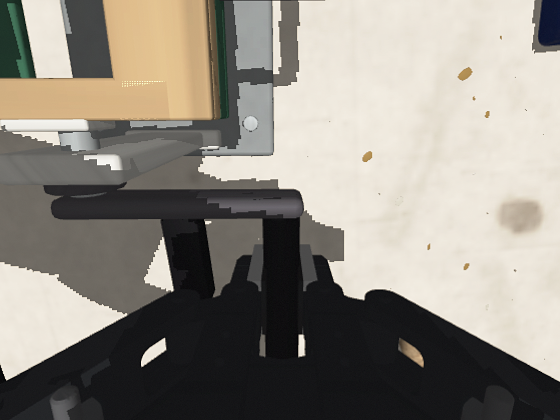

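View pics/s14c.png

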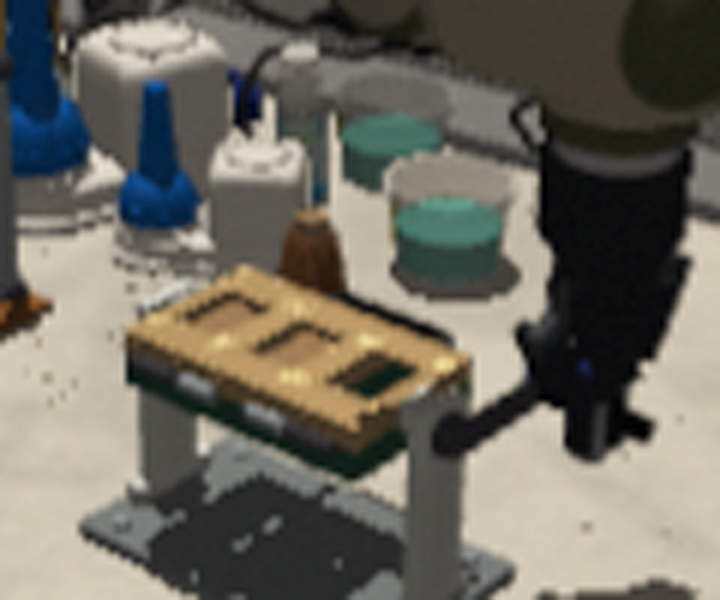

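>>> jog_arm --dr '[[0,0,0],[0,0,0],[0,0,0],[0,0,0],[0,0,0],[0,0,0],[0,0,0],[0,0,0],[0,0,0],[0,0,0]]' --slide '[[0,0,-0.004],[0,0,0],[0,0,0],[0,0,0],[0,0,0],[0,0,-0.02],[0,0,-0.04],[0,0,-0.04],[0,0,-0.04],[0,0,-0.04]]' --gripper '[0,0.5,0.5,0.5,0.5,0.5,0.5,0.5,0.5,0.5]'

```text
time_s: 42.1
position: [0.5831, -0.2151, 0.2857]
tool_rot: [[0.996, -0.086, -0.0], [-0.086, -0.996, 0.0], [-0.0, -0.0, -1.0]]
ft_force: [0.1, -0.6, 0.0]
grip_width: 0.0641
```

>>> jog_arm --dr '[[0,0,-0.138],[0,0,-0.138],[0,0,-0.138],[0,0,-0.138],[0,0,-0.138],[0,0,-0.138],[0,0,-0.138],[0,0,-0.138],[0,0,-0.138],[0,0,-0.138]]' --slide '[[0,0,0],[0,0,0],[0,0,0],[0,0,0],[0,0,0],[0,0,0],[0,0,0],[0,0,0],[0,0,0],[0,0,0]]' --gripper '[1,1,1,1,1,1,1,1,1,1]'

```text
time_s: 43.1
position: [0.5833, -0.2153, 0.2839]
tool_rot: [[0.268, 0.963, -0.0], [0.963, -0.268, 0.0], [0.0, -0.001, -1.0]]
ft_force: [0.1, -0.0, 0.4]
grip_width: 0.0856
```

```bash
python3 -c "
from h import *
plan([.46,.385,.31],90);snap('wrist','w26');snap('scene','s15');snap('top','t2')
crop('s15',240,150,360,250,6,'s15c')
crop('t2',150,170,310,280,5,'t2c')
"
```

```text
t 43.10 pos [ 0.5833 -0.2153  0.2839] yawx 74.44 zt [-0.0005  0.0004 -1.    ] F [ 0.1162 -0.029   0.3873] w 0.0856 q [ -31.2   28.1   57.2    0.    94.8 -105.6]
turn rv [-0.0005 -0.0003 -0.2715]  slide(after turn) [ 0.6003 -0.1233 -0.0261]
```

View pics/s15c.png

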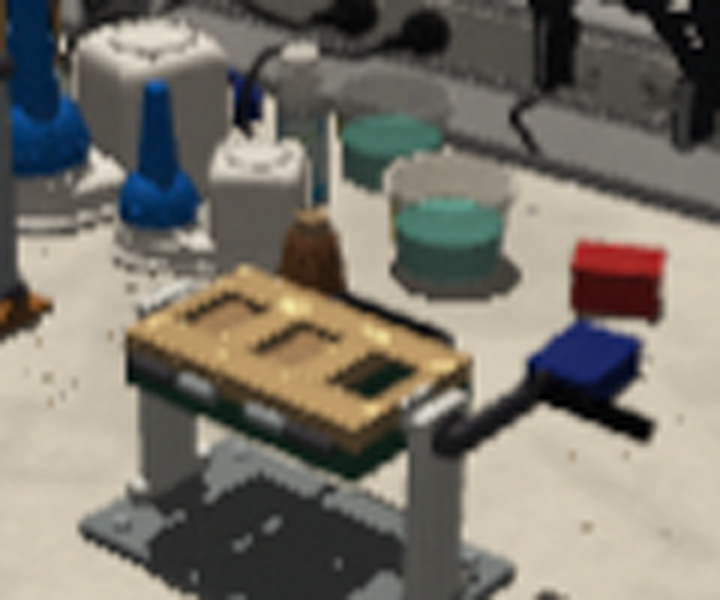

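View pics/t2c.png

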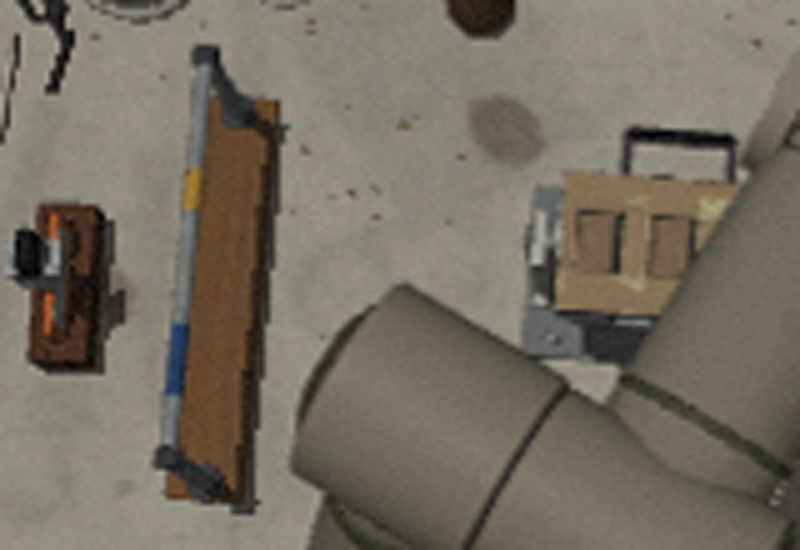

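>>> jog_arm --dr '[[0,0,-0.136],[0,0,-0.1355],[0,0,0],[0,0,0],[0,0,0],[0,0,0],[0,0,0],[0,0,0],[0,0,0],[0,0,0]]' --slide '[[0,0,-0.016],[0,0,-0.01],[0.03,-0.008,0],[0.04,-0.008,0],[0.04,-0.008,0],[0.04,-0.008,0],[0.04,-0.008,0],[0.04,-0.008,0],[0.04,-0.008,0],[0.04,-0.008,0]]' --gripper '[1,1,1,1,1,1,1,1,1,1]'

```text
time_s: 44.25
position: [0.5205, 0.0967, 0.3103]
tool_rot: [[0.01, 1.0, 0.0], [1.0, -0.01, 0.0], [0.0, 0.0, -1.0]]
ft_force: [1.3, 0.3, 0.4]
grip_width: 0.0855
```

>>> jog_arm --dr '[[0,0,0],[0,0,0],[0,0,0],[0,0,0],[0,0,0],[0,0,0],[0,0,0],[0,0,0],[0,0,0],[0,0,0]]' --slide '[[0.04,-0.008,0],[0.04,-0.008,0],[0.04,-0.008,0],[0.04,-0.008,0],[0.04,-0.008,0],[0.04,-0.008,0],[0.03,-0.008,0],[0.02,-0.003,0],[0,0,0],[0,0,0]]' --gripper '[1,1,1,1,1,1,1,1,1,1]'

```text
time_s: 45.25
position: [0.4637, 0.3853, 0.31]
tool_rot: [[0.007, 1.0, -0.0], [1.0, -0.007, -0.001], [-0.001, -0.0, -1.0]]
ft_force: [-0.4, -0.3, -0.1]
grip_width: 0.0855
```

```bash
python3 -c "
from h import *
st();snap('wrist','w27')
"
```

```text
t 45.25 pos [0.4637 0.3853 0.31  ] yawx 89.57 zt [-0.0003 -0.0005 -1.    ] F [-0.3818 -0.2515 -0.0751] w 0.0855 q [ 28.5  25.4  57.4  -0.   97.2 -61.1]
```

View pics/w27.png

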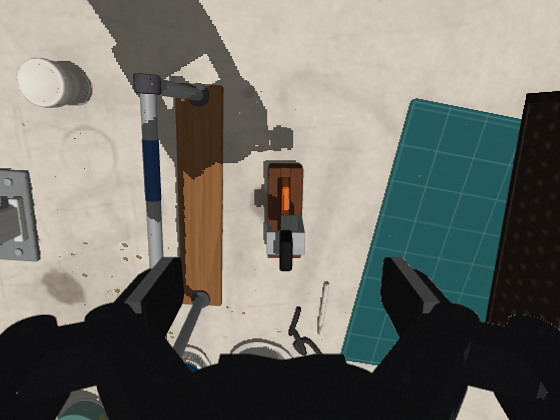

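```bash
python3 -c "
from h import *
crop('w27',240,140,330,290,5,'w27c')
"
```

View pics/w27c.png

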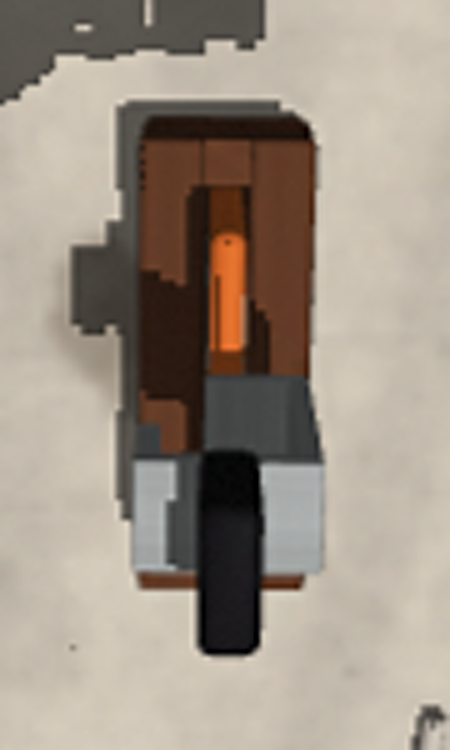

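```bash
python3 -c "
from h import *
crop('s15',160,150,250,250,7,'s15t')
"
```

```text
(no output)
```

View pics/s15t.png

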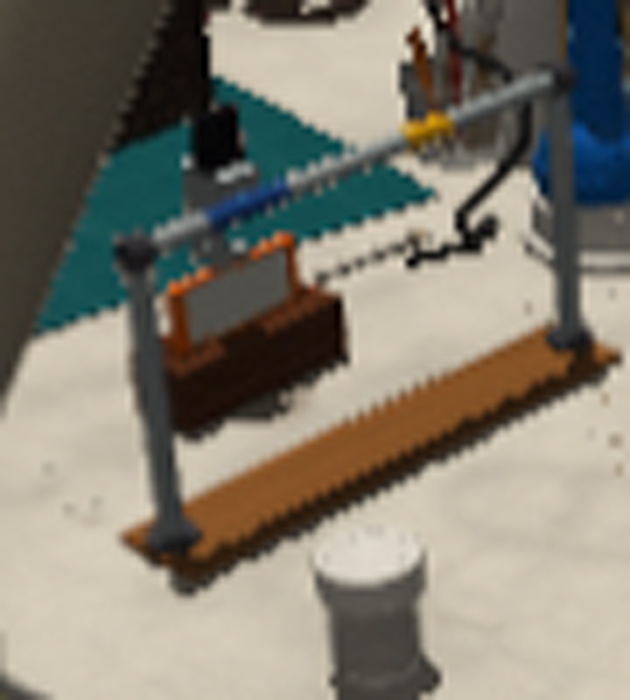

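```bash
python3 -c "
from h import *
W=load('w27');f=lambda u,v:(240+u/5,140+v/5)
P=px2w(W,[f(199,653),f(260,653)],.168);print('tab far top',P,np.linalg.norm(P[0]-P[1]))
P=px2w(W,[f(199,452),f(262,452)],.134);print('tab near bottom',P)
P=px2w(W,[f(211,235),f(245,235),f(211,350),f(246,350)],.078);print('plate top',P)
P=px2w(W,[f(145,140),f(312,140),f(138,588)],.04);print('stand',P)
P=px2w(W,[(150,140),(152.5,202),(148,95)],.17);print('rail blue',P)
P=px2w(W,[f(132,458),f(322,458),f(133,570)],.134);print('crown',P)
"
```

```text
tab far top [[0.5354 0.3836 0.168 ]
 [0.5355 0.3947 0.168 ]] 0.011042054606873531
tab near bottom [[0.5092 0.3836 0.134 ]
 [0.5093 0.396  0.134 ]]
plate top [[0.478  0.3862 0.078 ]
 [0.4781 0.3938 0.078 ]
 [0.5049 0.3861 0.078 ]
 [0.5049 0.394  0.078 ]]
stand [[0.4627 0.3703 0.04  ]
 [0.463  0.4109 0.04  ]
 [0.5812 0.3664 0.04  ]]
rail blue [[0.4182 0.2802 0.17  ]
 [0.4698 0.2764 0.17  ]
 [0.3838 0.2826 0.17  ]]
crown [[0.5104 0.3705 0.134 ]
 [0.5106 0.4078 0.134 ]
 [0.5342 0.3702 0.134 ]]
```

```bash
python3 -c "
from h import *
plan([.5225,.3895,.148])
"
```

```text
t 45.30 pos [0.4639 0.3848 0.3102] yawx 89.55 zt [-0.0002 -0.0004 -1.    ] F [-0.525  -0.5704  0.2128] w 0.0853 q [ 28.4  25.4  57.5  -0.   97.2 -61.1]
turn rv [0. 0. 0.]  slide(after turn) [0.0052 0.0586 0.1622]
```

>>> jog_arm --dr '[[0,0,0],[0,0,0],[0,0,0],[0,0,0],[0,0,0],[0,0,0],[0,0,0],[0,0,0],[0,0,0],[0,0,0]]' --slide '[[0.002,0.018,0],[0.0032,0.02,0.01],[0,0.0206,0.01],[0,0,0.03],[0,0,0.03],[0,0,0.025],[0,0,0.015],[0,0,0],[0,0,0],[0,0,0]]' --gripper '[1,1,1,1,1,1,1,1,1,1]' --force 60

```text
time_s: 46.3
position: [0.5229, 0.3901, 0.1918]
tool_rot: [[0.007, 1.0, 0.002], [1.0, -0.007, 0.001], [0.001, 0.002, -1.0]]
ft_force: [0.0, 0.7, -0.0]
grip_width: 0.0856
```

```bash
python3 -c "
from h import *
st();snap('wrist','w28');W=load('w28')
print(w2px(W,[[.5225,.3895,.168],[.5225,.3895,.134]]))
"
```

```text
t 46.30 pos [0.5229 0.3901 0.1918] yawx 89.62 zt [ 0.0022  0.001  -1.    ] F [ 0.0107  0.6535 -0.0269] w 0.0856 q [ 26.3  34.2  61.3  -0.   84.4 -63.3]
[[279.0855 247.9809]
 [279.4941 225.6156]]
```

View pics/w28.png

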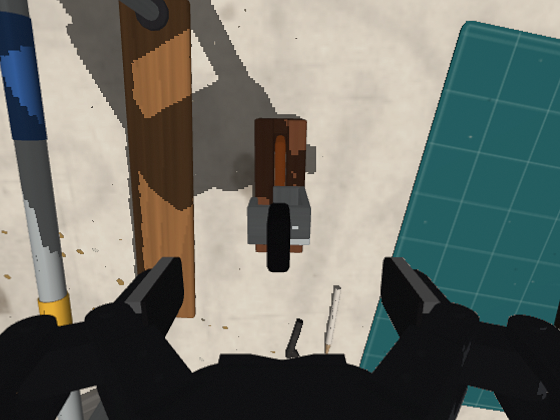

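>>> jog_arm --dr '[[0,0,0],[0,0,0],[0,0,0],[0,0,0],[0,0,0],[0,0,0],[0,0,0],[0,0,0],[0,0,0],[0,0,0]]' --slide '[[-0.001,0,0.018],[0,0,0.018],[0,0,0.0078],[0,0,0],[0,0,0],[0,0,0],[0,0,0],[0,0,0],[0,0,0],[0,0,0]]' --gripper '[1,1,1,0,-1,-1,-1,-1,-1,-1]' --force 60

```text
time_s: 47.35
position: [0.5228, 0.3894, 0.1478]
tool_rot: [[0.006, 1.0, 0.002], [1.0, -0.006, 0.001], [0.001, 0.002, -1.0]]
ft_force: [0.6, -0.8, 5.4]
grip_width: 0.011
```

```bash
python3 -c "
from h import *
st();snap('wrist','w29')
"
```

```text
t 47.35 pos [0.5228 0.3894 0.1478] yawx 89.67 zt [ 0.0023  0.0008 -1.    ] F [ 0.6319 -0.8072  5.3675] w 0.0110 q [ 26.3  36.1  65.1  -0.   78.6 -63.4]
```

View pics/w29.png

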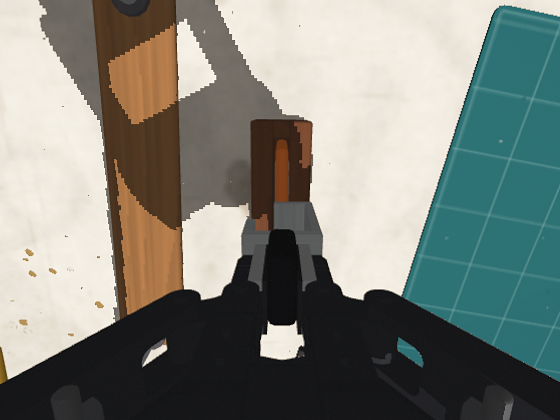

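>>> jog_arm --dr '[[0,0,0],[0,0,0],[0,0,0],[0,0,0],[0,0,0],[0,0,0],[0,0,0],[0,0,0],[0,0,0],[0,0,0]]' --slide '[[0,0,0],[0,0,0],[0,0,-0.004],[0,0,-0.008],[0,0,-0.012],[0,0,-0.015],[0,0,-0.015],[0,0,-0.012],[0,0,-0.007],[0,0,0]]' --gripper '[-1,-1,-1,-1,-1,-1,-1,-1,-1,-1]'

```text
time_s: 48.4
position: [0.5225, 0.3894, 0.2207]
tool_rot: [[0.006, 1.0, 0.002], [1.0, -0.006, 0.001], [0.001, 0.002, -1.0]]
ft_force: [0.5, 0.0, -1.0]
grip_width: 0.0112
```

```bash
python3 -c "
from h import *
snap('wrist','w30');snap('scene','s16');plan([.448,.345,.2208],86.3)
crop('s16',160,130,260,250,6,'s16t')
"
```

```text
t 48.50 pos [0.5221 0.3892 0.219 ] yawx 89.67 zt [-0.0008 -0.0004 -1.    ] F [-0.9133  0.4238 -1.0857] w 0.0111 q [ 26.3  33.1  58.7  -0.   88.2 -63.4]
turn rv [-0.0008  0.0004  0.0589]  slide(after turn) [-0.0489 -0.0711 -0.0018]
```

View pics/w30.png

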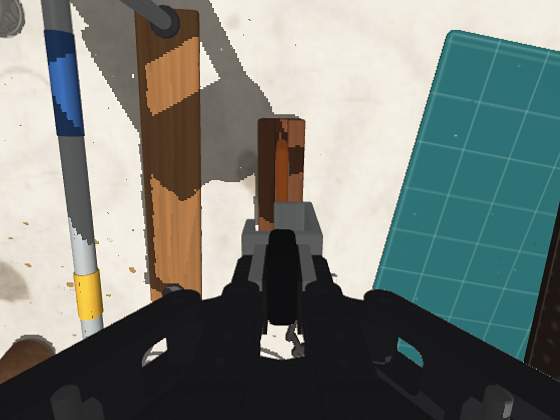

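View pics/s16t.png

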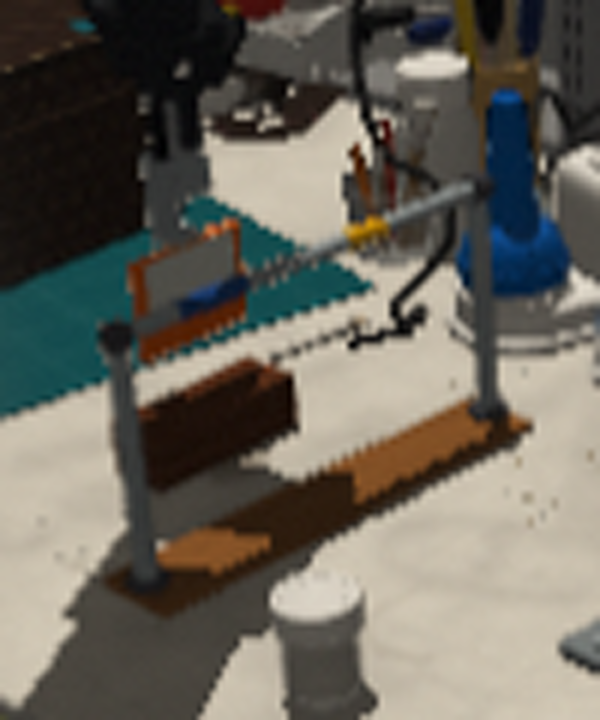

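```bash
python3 -c "
from h import *
W=load('w30')
P=px2w(W,[(59,29.5),(71,134.5),(87,273),(91,317)],.17);print(P);
d=P[3]-P[0];print(np.degrees(np.arctan2(d[1],d[0])),'blue',(P[0]+P[1])/2,'yel',(P[2]+P[3])/2,np.linalg.norm(P[1]-P[0]),np.linalg.norm(P[3]-P[2]),np.linalg.norm((P[2]+P[3]-P[0]-P[1])/2))
"
```

```text
[[0.4163 0.2805 0.17  ]
 [0.4672 0.2774 0.17  ]
 [0.5491 0.2725 0.17  ]
 [0.5796 0.2701 0.17  ]]
-3.661583845188575 blue [0.4418 0.2789 0.17  ] yel [0.5644 0.2713 0.17  ] 0.051002588068307805 0.030538287497206777 0.12284673873898172
```

>>> jog_arm --dr '[[0,0,0.059],[0,0,0],[0,0,0],[0,0,0],[0,0,0],[0,0,0],[0,0,0],[0,0,0],[0,0,0],[0,0,0]]' --slide '[[0,0,0],[-0.005,-0.008,0],[-0.01,-0.012,0],[-0.01,-0.014,0],[-0.01,-0.014,0],[-0.01,-0.012,0],[-0.01,-0.0102,0],[0,0,0],[0,0,0],[0,0,0]]' --gripper '[-1,-1,-1,-1,-1,-1,-1,-1,-1,-1]'

```text
time_s: 49.5
position: [0.4491, 0.3392, 0.2192]
tool_rot: [[0.065, 0.998, -0.0], [0.998, -0.065, -0.0], [-0.0, -0.0, -1.0]]
ft_force: [0.4, -0.5, -1.5]
grip_width: 0.0113
```

```bash
python3 -c "
from h import *
snap('wrist','w31');snap('scene','s17');plan([.4448,.2787,.2208],86.3)
crop('s17',160,130,260,250,6,'s17t')
"
```

```text
t 49.60 pos [0.4491 0.3392 0.2192] yawx 86.29 zt [-0.0002 -0.0001 -1.    ] F [-0.925   0.3324 -1.6273] w 0.0111 q [ 25.   24.1  74.6   0.   81.3 -61.3]
turn rv [-0.0002  0.0001 -0.0001]  slide(after turn) [-0.0607 -0.0004 -0.0016]
```

View pics/w31.png

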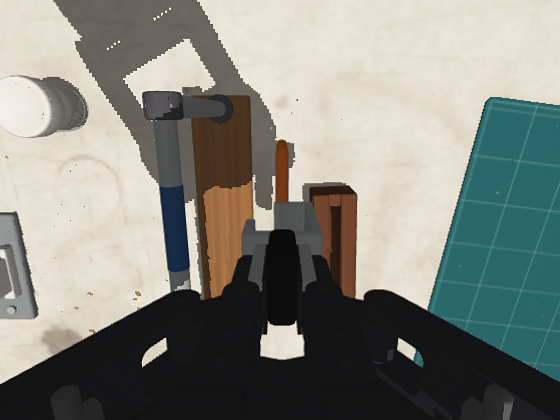

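View pics/s17t.png

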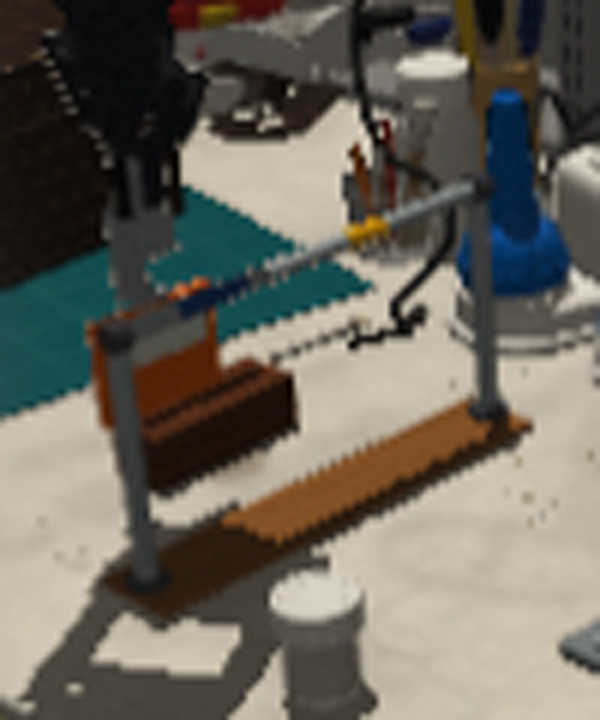

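>>> jog_arm --dr '[[0,0,0],[0,0,0],[0,0,0],[0,0,0],[0,0,0],[0,0,0],[0,0,0],[0,0,0],[0,0,0],[0,0,0]]' --slide '[[-0.005,0,-0.0016],[-0.008,0,0],[-0.008,0,0],[-0.007,0,0],[-0.007,0,0],[-0.006,0,0],[-0.006,0,0],[0,0,0],[0,0,0],[0,0,0]]' --gripper '[-1,-1,-1,-1,-1,-1,-1,-1,-1,-1]'

```text
time_s: 50.6
position: [0.4457, 0.2923, 0.2211]
tool_rot: [[0.064, 0.998, 0.0], [0.998, -0.064, 0.0], [0.0, 0.0, -1.0]]
ft_force: [-0.2, -0.4, -0.2]
grip_width: 0.0112
```

```bash
python3 -c "
from h import *
snap('wrist','w32');snap('scene','s18');plan([.4448,.2787,.2208],86.3)
crop('s18',160,130,260,250,6,'s18t')
"
```

```text
t 50.70 pos [0.4456 0.2923 0.2211] yawx 86.31 zt [ 0.  0. -1.] F [ 0.5298 -1.0633 -1.4219] w 0.0112 q [ 20.5  21.1  79.2   0.   79.8 -65.8]
turn rv [ 0.     -0.      0.0002]  slide(after turn) [-0.0136  0.      0.0003]
```

View pics/w32.png

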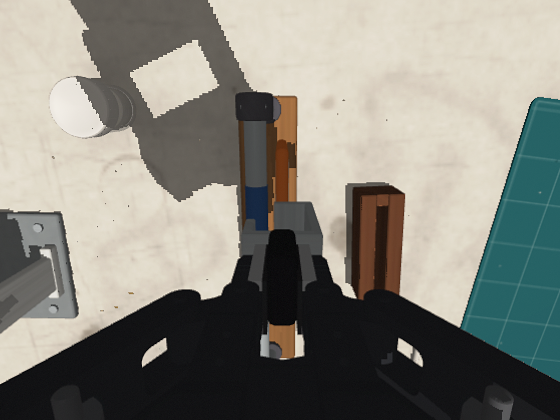

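View pics/s18t.png

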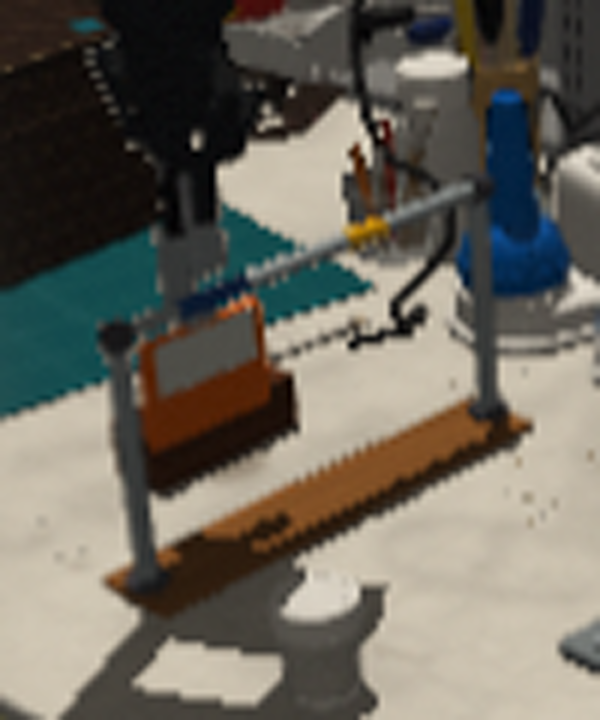

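>>> jog_arm --dr '[[0,0,0],[0,0,0],[0,0,0],[0,0,0],[0,0,0],[0,0,0],[0,0,0],[0,0,0],[0,0,0],[0,0,0]]' --slide '[[-0.005,0,0],[-0.005,0,0],[-0.0036,0,0],[0,0,0],[0,0,0],[0,0,0],[0,0,0],[0,0,0],[0,0,0],[0,0,0]]' --gripper '[-1,-1,-1,-1,-1,-1,-1,-1,-1,-1]'

```text
time_s: 51.7
position: [0.4448, 0.2785, 0.2211]
tool_rot: [[0.065, 0.998, 0.0], [0.998, -0.065, 0.0], [0.0, 0.0, -1.0]]
ft_force: [0.1, 0.6, -1.0]
grip_width: 0.0111
```

```bash
python3 -c "
from h import *
snap('wrist','w33');plan([.4448,.2787,.1938],86.3)
W=load('w33');crop('w33',220,80,340,340,3,'w33c')
"
```

```text
t 51.75 pos [0.4448 0.2785 0.2211] yawx 86.30 zt [-0.0001 -0.     -1.    ] F [-0.7836  0.2096 -0.9721] w 0.0116 q [ 19.1  20.3  80.5  -0.   79.3 -67.2]
turn rv [-0.0001  0.     -0.0001]  slide(after turn) [0.0002 0.     0.0273]
```

View pics/w33c.png

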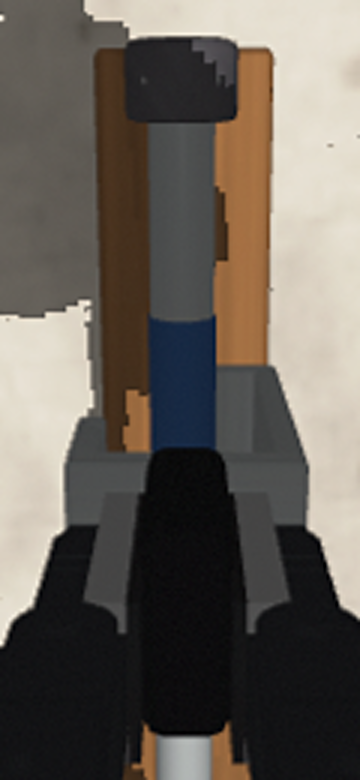

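>>> jog_arm --dr '[[0,0,0],[0,0,0],[0,0,0],[0,0,0],[0,0,0],[0,0,0],[0,0,0],[0,0,0],[0,0,0],[0,0,0]]' --slide '[[0,0,0.005],[0,0,0.006],[0,0,0.006],[0,0,0.004],[0,0,0.003],[0,0,0.002],[0,0,0.001],[0,0,0.0005],[0,0,0],[0,0,0]]' --gripper '[-1,-1,-1,-1,-1,-1,-1,-1,-1,-1]'

```text
time_s: 52.75
position: [0.4448, 0.2785, 0.1938]
tool_rot: [[0.065, 0.998, 0.0], [0.998, -0.065, 0.0], [0.0, 0.0, -1.0]]
ft_force: [-0.5, -0.3, -1.0]
grip_width: 0.0106
```

```bash
python3 -c "
from h import *
st();snap('wrist','w34');snap('scene','s19');st()
crop('s19',160,130,260,250,6,'s19t')
"
```

```text
t 52.75 pos [0.4448 0.2785 0.1938] yawx 86.30 zt [ 0.0003  0.0001 -1.    ] F [-0.5098 -0.3443 -0.9765] w 0.0106 q [ 19.1  21.7  83.1  -0.   75.2 -67.2]
t 52.85 pos [0.4448 0.2785 0.1937] yawx 86.29 zt [ 0.0002  0.0001 -1.    ] F [ 0.0828 -0.5687 -0.843 ] w 0.0111 q [ 19.1  21.7  83.1   0.   75.2 -67.2]
```

View pics/s19t.png

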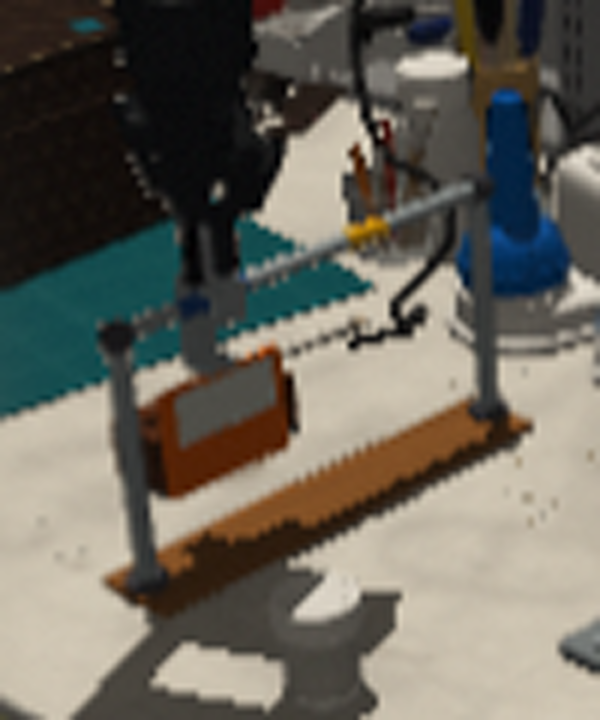

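>>> jog_arm --dr '[[0,0,0],[0,0,0],[0,0,0],[0,0,0],[0,0,0],[0,0,0],[0,0,0],[0,0,0],[0,0,0],[0,0,0]]' --slide '[[0,0,0.0005],[0,0,0.0005],[0,0,0.0005],[0,0,0.0005],[0,0,0],[0,0,0],[0,0,0],[0,0,0],[0,0,0],[0,0,0]]' --gripper '[-1,-1,-1,-1,-1,-1,-1,-1,-1,-1]'

```text
time_s: 53.85
position: [0.4449, 0.2785, 0.1935]
tool_rot: [[0.065, 0.998, 0.002], [0.998, -0.065, 0.001], [0.001, 0.002, -1.0]]
ft_force: [-3.4, -2.0, 14.3]
grip_width: 0.0109
```

>>> jog_arm --dr '[[0,0,0],[0,0,0],[0,0,0],[0,0,0],[0,0,0],[0,0,0],[0,0,0],[0,0,0],[0,0,0],[0,0,0]]' --slide '[[0,0,-0.001],[0,0.004,0],[0,0.008,0],[0,0.01,0],[0,0.01,0],[0,0.01,0],[0,0.01,0],[0,0.01,0],[0,0.008,0],[0,0.004,0]]' --gripper '[-1,-1,-1,-1,-1,-1,-1,-1,-1,-1]'

```text
time_s: 54.85
position: [0.5186, 0.274, 0.1936]
tool_rot: [[0.065, 0.998, -0.0], [0.998, -0.065, 0.001], [0.001, -0.0, -1.0]]
ft_force: [-6.7, -0.1, 9.8]
grip_width: 0.0115
```

```bash
python3 -c "
from h import *
snap('wrist','w35');plan([.5644,.2708,.1935],86.3)
crop('w35',200,60,340,340,2.5,'w35c')"
```

```text
t 54.90 pos [0.5192 0.2739 0.1936] yawx 86.29 zt [ 0.0008  0.0009 -1.    ] F [-1.2313  0.6294  7.9509] w 0.0111 q [ 16.3  27.6  73.    0.   79.3 -70. ]
turn rv [ 0.0007 -0.001  -0.0002]  slide(after turn) [-0.0002  0.0453  0.0001]
```

View pics/w35c.png

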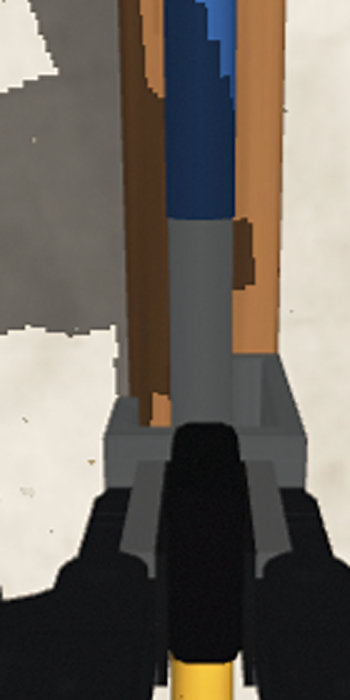

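>>> jog_arm --dr '[[0,0,0],[0,0,0],[0,0,0],[0,0,0],[0,0,0],[0,0,0],[0,0,0],[0,0,0],[0,0,0],[0,0,0]]' --slide '[[0,0.005,0],[0,0.01,0],[0,0.01,0],[0,0.01,0],[0,0.007,0],[0,0.0033,0],[0,0,-0.0005],[0,0,0],[0,0,0],[0,0,0]]' --gripper '[-1,-1,-1,-1,-1,-1,-1,-1,-1,-1]'

```text
time_s: 55.9
position: [0.5643, 0.271, 0.1937]
tool_rot: [[0.065, 0.998, 0.002], [0.998, -0.065, 0.001], [0.001, 0.002, -1.0]]
ft_force: [0.4, 0.8, 5.2]
grip_width: 0.011
```

```bash
python3 -c "
from h import *
snap('wrist','w36');snap('scene','s20');st()
crop('w36',200,60,340,360,2,'w36c');crop('s20',160,130,260,250,6,'s20t')"
```

```text
t 56.00 pos [0.5642 0.271  0.1936] yawx 86.30 zt [ 0.0017  0.0007 -1.    ] F [0.4634 0.7766 5.701 ] w 0.0112 q [ 14.8  31.4  66.1   0.   82.3 -71.5]
```

View pics/w36.png

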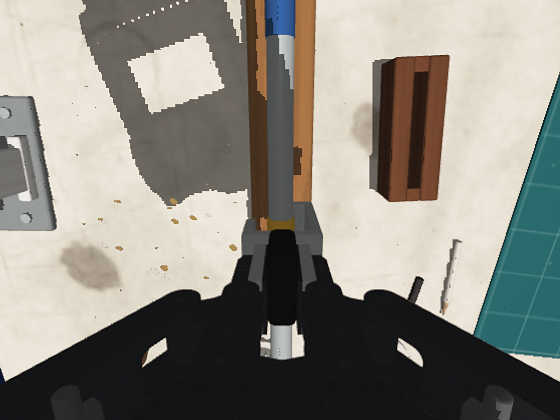

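View pics/s20t.png

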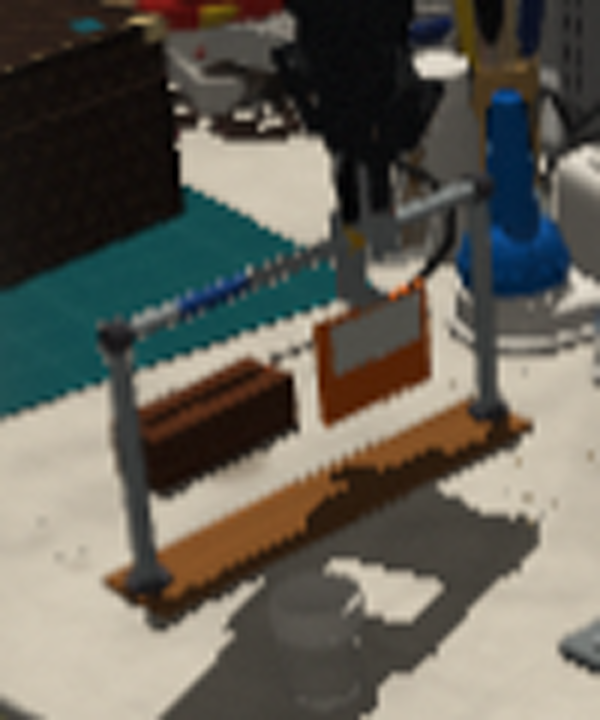

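>>> jog_arm --dr '[[0,0,0],[0,0,0],[0,0,0],[0,0,0],[0,0,0],[0,0,0],[0,0,0],[0,0,0],[0,0,0],[0,0,0]]' --slide '[[0,0,0],[0,0,0],[0,0,0],[0,0,0],[0,0,0],[0,0,0],[0,0,-0.005],[0,0,-0.015],[0,0,-0.02],[0,0,-0.02]]' --gripper '[-0.6,-0.4,-0.2,0,0.2,0.2,0.2,0.2,0.2,0.2]'

```text
time_s: 57.0
position: [0.5638, 0.2708, 0.2541]
tool_rot: [[0.065, 0.998, -0.0], [0.998, -0.065, -0.0], [-0.0, -0.0, -1.0]]
ft_force: [-0.2, 0.6, 0.1]
grip_width: 0.0513
```

>>> jog_arm --dr '[[0,0,0],[0,0,0],[0,0,0],[0,0,0],[0,0,0],[0,0,0],[0,0,0],[0,0,0],[0,0,0],[0,0,0]]' --slide '[[0,0,-0.02],[0,0,-0.03],[0,-0.02,-0.01],[0,-0.03,0],[0,-0.03,0],[0,-0.02,0],[0,0,0],[0,0,0],[0,0,0],[0,0,0]]' --gripper '[0.2,0.2,0.2,0.2,0.2,0.2,0.2,0.2,0.2,0.2]'

```text
time_s: 58.0
position: [0.4649, 0.2771, 0.3128]
tool_rot: [[0.065, 0.998, -0.0], [0.998, -0.065, -0.0], [-0.0, -0.0, -1.0]]
ft_force: [1.0, 0.1, 0.0]
grip_width: 0.0515
```

```bash
python3 -c "
from h import *
st();snap('wrist','w37');snap('scene','s21');snap('top','t3');st()
crop('s21',150,130,290,250,5.5,'s21t');crop('s21',230,150,350,250,6,'s21h')"
```

```text
t 58.00 pos [0.4649 0.2771 0.3128] yawx 86.25 zt [-0.0004 -0.0002 -1.    ] F [1.0214 0.1318 0.0266] w 0.0515 q [ 18.3  18.6  67.6  -0.   93.8 -68. ]
t 58.15 pos [0.4645 0.2771 0.3128] yawx 86.27 zt [-0.0004 -0.0001 -1.    ] F [ 0.4109 -0.398   0.2276] w 0.0514 q [ 18.3  18.6  67.7   0.   93.8 -68. ]
```

View pics/w37.png

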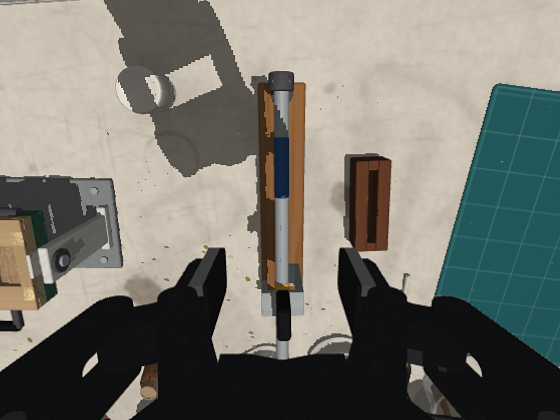

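View pics/s21t.png

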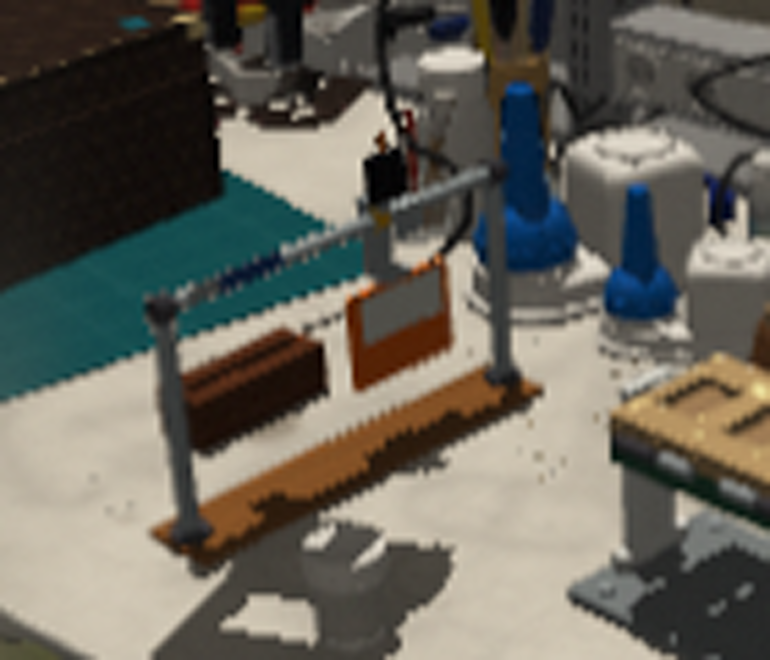

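View pics/s21h.png

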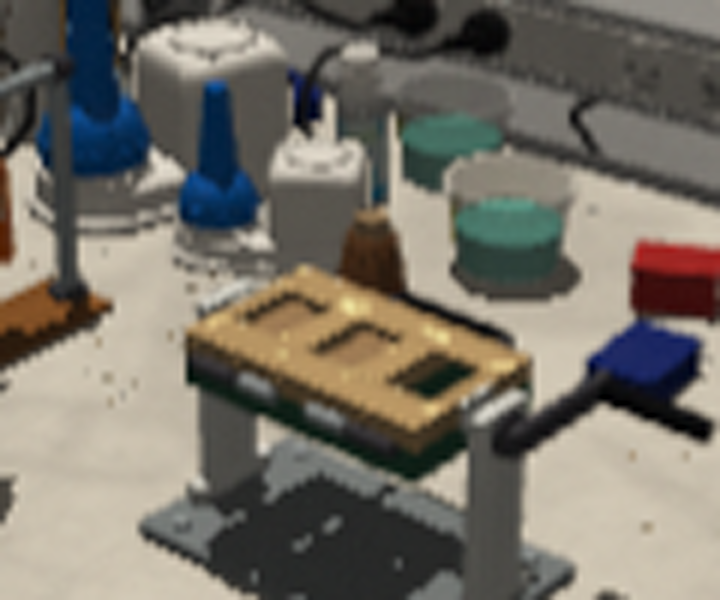

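View pics/t3.png

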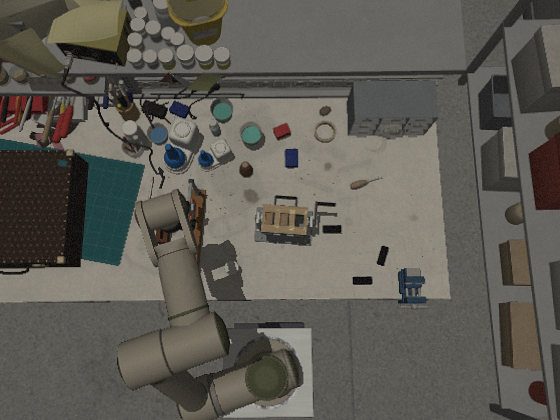

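```bash
python3 -c "
from h import *
crop('t3',250,190,350,250,8,'t3c');crop('w37',240,250,330,350,6,'w37c')"
```

```text
(no output)
```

View pics/t3c.png

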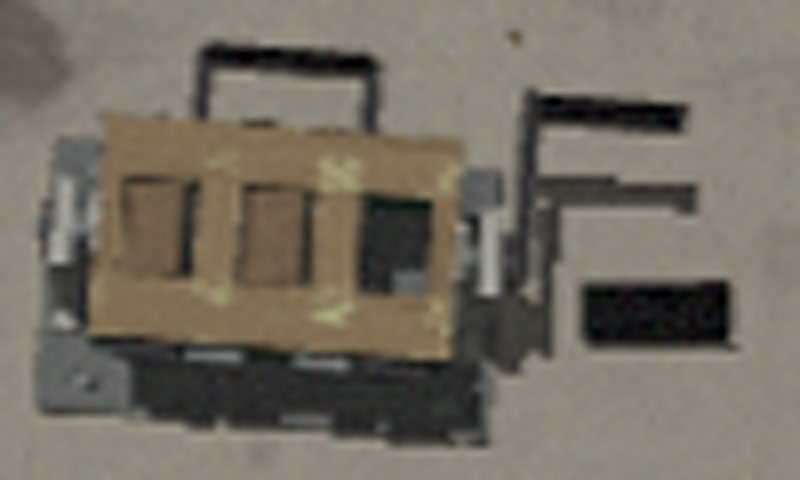

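View pics/w37c.png

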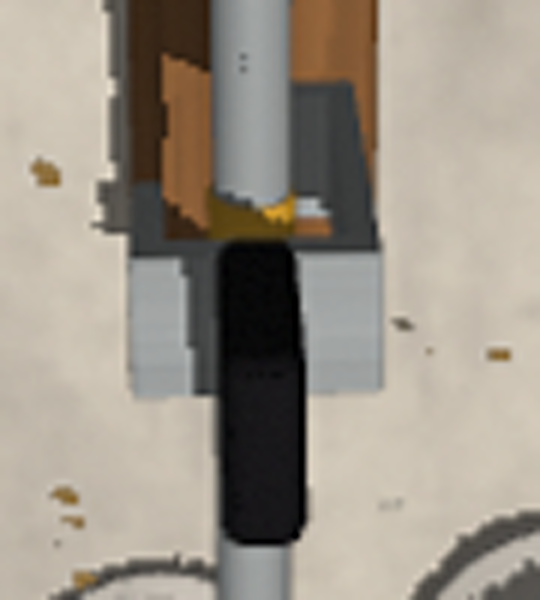

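```bash
python3 -c "
from h import *
T=load('t3');S=load('s21');t=lambda u,v:(250+u/8,190+v/8);s=lambda u,v:(230+u/6,150+v/6);w=lambda u,v:(240+u/6,250+v/6)
print('crank end',tri([T,S],[t(685,118),s(707,430)]),'exp',[.5265+.0697-.0156,0,.12])
print('lidbar ends',tri([T,S],[t(375,65),s(508,335)]),'exp jig+.085x, z .115')
for a,b in (((105,118),(310,268)),((92,332),(190,330)),((450,357),(415,425)),((462,142),(528,358))): print('corner',tri([T,S],[t(*a),s(*b)])[0])
W=load('w37')
P=px2w(W,[w(132,250),w(380,252),w(135,395),w(383,390)],.184);print('crown',P,P.mean(0))
P=px2w(W,[w(250,202)],.172);print('yellow near edge',P)
"
```

```text
crank end (array([ 0.5793, -0.2467,  0.1188]), np.float64(0.00017536061810038674)) exp [0.5806, 0, 0.12]
lidbar ends (array([ 0.6054, -0.1085,  0.1178]), np.float64(0.0009675546334636594)) exp jig+.085x, z .115
corner [0.58   0.0113 0.1328]
corner [0.4823 0.0182 0.1336]
corner [ 0.469  -0.1385  0.1362]
corner [ 0.5659 -0.1456  0.1336]
crown [[0.5489 0.255  0.184 ]
 [0.5516 0.2911 0.184 ]
 [0.5731 0.2535 0.184 ]
 [0.5747 0.2905 0.184 ]] [0.5621 0.2725 0.184 ]
yellow near edge [[0.5489 0.2722 0.172 ]]
```

```bash
python3 -c "
from h import *
print(env.close_job());st()"
```

```text
the job is handed in; nothing more can be done
None
the job is handed in; nothing more can be done
```

I did the whole job and handed it in at about 58 s of the 208 s allowed; the hand-in reports no verdict.

**What I did:**
- I found two beech blocks; the third was absent, and the black ones were left alone. I laid them in pockets 2 and 3.
- I pushed the lid shut with about 30 N until it stopped.
- I turned the holder over with the crank, pressing it against its far stop at about 44 N.
- I drew the tag up out of its stand and hooked it onto the blue end of the rail, seated at about 14 N. Then I slid it along to the yellow mark and let go.

**Last checks:**
- **Holder:** the crank end measured 119 mm high against about 120 mm expected. The holder's four corners were level within about 3 mm.
- **Lid:** the lid bar was about 3 mm off its shut height, roughly 0.02 rad.
- **Blocks:** both blocks showed through the holder's windows.
- **Tag:** it hung straight, with its hook about 2 mm from the middle of the mark. The gripper was clear above it.
- **Jar, case and cone:** the case and cone look unmoved in the last pictures. The jar sat partly in the arm's shadow. I judged all three by eye and did not re-measure them.

**Disagreements and slips:**
- The cameras differed by up to about 6 mm on some points. I used mostly the wrist camera for the final placings.
- Once while closing the lid the finger slid off the bar, at about 28 N sideways, and I repositioned it.
- While cranking, the handle appeared to slip a little in the grip, with about 38 N sideways.

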